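# Load a turned cover in the drilling fixture and snap the toggle clamp shut

### The arm

A 6-joint arm with a two-finger parallel gripper is mounted at the origin on the work surface. World frame = base frame: x ahead of the robot, y to its left, z up, the work surface at z = 0. Lengths are in mm, angles in rad, forces in N, time in s.
With the tool pointing down it reaches from about 400 to 925 mm from the base axis. Payload 12.5 kg.
Tool frame: the origin (TCP) lies midway between the tips of the shut fingers; the grasp point (between the pads) lies 19 mm behind it; x points along the fingers, y is the direction in which the jaws open and shut, and the axes are right-handed (so a half turn about x gives the same grasp; the last joint's range is limited). The gripper opens to 95 mm and grips with 3 to 60 N. Pads are 20 mm wide; open, the fingers measure 119 mm over their backs; the gripper's body (75 mm by 180 mm) begins 59 mm behind the grasp point.
Start: joints at [1.046, 0.491, 1.559, -0, 1.092, -0.106], TCP at [254.153, 571.014, 175.561] pointing down, gripper open.
Joint ranges: [-3.1, 3.1], [-0.84, 2.19], [0.05, 2.79], [-1.13, 4.28], [0.06, 2.93], [-2.69, 2.69]. Speed limits (rad/s): [2.22, 2.22, 2.79, 3.14, 3.14, 3.14].

### API

Orientations are given as [roll, pitch, yaw] about the fixed x, y, z axes, in that order (R = Rz(yaw) Ry(pitch) Rx(roll)).
In Python, from cell import sensors, read_camera, get_calibration, order gives the robot as it stands. The module is installed in compiled form; this text tells all that it offers.
- The arm moves only by the tool servo_tool, never from a script. Its argument "steps" is text: rows parted by semicolons, each of 7 numbers parted by spaces: the shift along the tool's x, y, z in mm, then the turn, a rotation vector about the tool's x, y, z in rad, then the finger opening in mm, from 0 to 95.1. A call has exactly 8 rows; each row shifts and turns the pose as measured when the row begins, along the tool's axes as they then stand; what a row does not reach is not made up. A row lasts 1/10 s, in which the tool goes at most 50 mm and 8.59 degrees, less where a joint would pass 70% of its speed; a pose out of reach is approached as far as the arm can. A call is refused whole if a number of a shift passes 50 or a number of a turn 0.15, either way. A call with a gripper value outside its range is refused whole. The fingers move at their own pace and stop on an object; the grip force is fixed at half the most. Time passes only in rows, so rows that do not move let the fingers close, or fill a call up. It gives the time, the measured TCP pose, the force and the opening at its end, in the units of the state.
- sensors.state(): the state, without advancing time (a new reading comes with each control period).
- read_camera(name): name is "scene" or "top" or "wrist"; returns (picture, depth): 480x640x3 uint8, blue, green, red; 480x640 float32, mm along the optical axis (not along the pixel's ray), 0 where there is no reading.
- get_calibration(name): a dict with "mtx" (3x3 intrinsics, pixels), "distortion" ([k1, k2, p1, p2, k3] as OpenCV has them; the pictures are not rectified), "R" (3x3) and "t" (3): a world point X has camera coordinates R X + t. Camera axes: x right, y down, z forward; pixel columns grow to the right and rows downward; lengths in mm; the calibration is good to about 2 mm. A picture is of the moment at which its call begins: read the wrist's pose just before it. get_calibration takes no time and is no camera call; for the wrist camera it gives the pose at the moment of the call.
- order.job_done(): hands the job in, once; it reports no verdict.
The state is a dict: "t": time; "joints": joint angles; "qvel": joint speeds; "tau": joint torques, N m; "eef_pos": TCP position; "tcp_rot": TCP orientation; "ft_force": force on the tool from outside, world axes, zero at the start; "moment": the same for the moment, N m; "opening": opening from 0.0 (shut) to 1.0 (fully open).
Only numpy, scipy, OpenCV 4.12 (cv2) and the standard library are available. Lean on these libraries where they do the work, as an engineer would, in place of code of your own. Each camera call takes 0.05 s, during which the arm holds its last target.

### The job

Load the turned aluminium cover into the drilling fixture, boss up, flat on the plate and hard up against both locating dowels. Then push the toggle clamp's handle over until it snaps past centre and the rubber pad holds the cover down: take it firmly through the hard point but do not ram the handle into its stop. Leave the other parts on the bench where they are.

Things in the scene. Friction and masses are not known exactly. Their poses are not given: they have to be found in the camera images.
- cover: The work: turned aluminium cover, a solid disc 100 mm in diameter and 14 mm thick with a central round boss 52 mm in diameter that rises 24 mm above the disc (38 mm in all), 0.3 to 0.55 kg. Lies loose on the bench to the right of the fixture, boss up. Origin: centre of its underside, z up along its axis.
- fixture: Drilling fixture bolted to the bench: steel plate 300 x 150 x 15 mm, two dowels at one end, toggle clamp at the other (to the robot's left). Origin: centre of the plate's underside; x along the plate from dowel end to clamp end, z up. Clamp riser and foot: fixture x 8 to 132, y -28 to 28, up to z 60 mm. Above that, the open clamp does not overhang x below 33 mm.
- seat (a point): Point on top of the plate, fixture (-65, 0, 15) mm, where the underside centre of the cover is when it touches both dowels; the clamp's pad comes down over it.
- dowel_a (a point): Axis of one locating dowel, at the plate's top: fixture (-102, 44, 15) mm. Hard steel, 16 mm in diameter, standing 22 mm above the plate. A cover that touches it has its axis 58 mm away. The dowels lie on the side of the seat away from the clamp.
- dowel_b (a point): Axis of the other dowel, the same, at fixture (-102, -44, 15) mm.
- clamp_handle (a joint): Angle of handle against arm, rad: 0 open (as found, both standing up), 2.65 pad meets the boss, 2.75 hardest, 2.88 dead centre, 2.94 closed on its stop, where it stays by itself. Stiff pins: it stays where it is left; the handle drives the arm. Pushed at handle_push it takes 1 to 8 N on the way, 10 to 15 N at the hardest, then none: past about 2.86 the handle jumps the last 9 mm down.
- handle_push (a point): Middle of the pushed face of the black grip, 140 mm from the handle's pin; grip 90 x 24 x 14 mm, ending 25 mm farther out. In fixture mm (x, z; y is 0): open (106, 178), grip 69 deg up from level, leaning away from the work, the face looking up and towards the work; then (146, 173) at 50 deg, (164, 157) at 30 deg, (164, 130) at 15 deg; closed (167, 94), handle level, face up.
- handle_end (a point): Middle of the outer end of the handle's grip, 165 mm from its pin. Open: fixture (122, 0, 199) mm; closed: (192, 0, 87) mm.
- clamp_arm: Clamp arm, twin flat bars 106 mm long with a screw spindle near the tip, with the pad and handle it carries. Origin on its pivot, fixture (27, 0, 51) mm. Open, it stands leaning 10 deg away from the work, its tip no higher than z 160 mm, on the work side of the handle; closed, it lies level over the cover.
- clamp_pad: Black rubber pad under the spindle, 24 mm in diameter, springy. Closed, it presses the top of the cover's boss with some 25 N. Origin: centre of its back face.
- bush: Bystander: bronze bush, 64 mm outside diameter, 40 mm bore, 70 mm high, standing on the bench near the cover. Origin: centre of its underside.
- blank: Bystander: black round blank, 62 mm in diameter, 72 mm high, standing on the bench near the cover. Origin: centre of its underside.
- spanner: Bystander: steel spanner 170 mm long lying on the bench at the left, near side. Origin: centre of its underside.
Mind the look-alikes: they are no part of the job. Of the things that look like the cover, the middle-sized one is meant.

How it is judged (in metres and radians):
On the way, in this order (a step that is already met when the one before it is completed fails the run):
1. the cover lies flat on the fixture plate against both dowels (each gap under 1.5 mm), let go, with the clamp still open (horizontal distance between cover and dowel_a below 0.0595 m and horizontal distance between cover and dowel_b below 0.0595 m and z of cover in the frame of fixture between 0.0125 and 0.0165 m and x of cover in the frame of fixture above -0.075 m and angle between cover's own z axis and vertical below 0.03 rad and value of joint clamp_handle below 1.5 rad and contact force between the fingers and cover below 0.5 N and linear speed of cover below 0.01 m/s), for 0.2 s.
2. the handle is past dead centre and the pad presses on the cover (value of joint clamp_handle above 2.91 rad and contact force between clamp_pad and cover above 12 N), for 0.2 s.
At the end, for the whole second after the job is handed in: The cover lies flat on the fixture plate, boss up, with a gap of less than 1.5 mm to each of the two dowels, and the toggle clamp is locked: its handle is past dead centre (joint above 2.91 rad) and the pad presses the cover with more than 12 N (all of step 2 and horizontal distance between cover and dowel_a below 0.0595 m and horizontal distance between cover and dowel_b below 0.0595 m and z of cover in the frame of fixture between 0.0125 and 0.0165 m and x of cover in the frame of fixture above -0.075 m and angle between cover's own z axis and vertical below 0.03 rad and linear speed of cover below 0.01 m/s); the robot touches nothing.
It fails at once if the fingers press on the clamp with more than 45 N (contact force between the fingers and clamp_arm above 45 N).
It fails at once if the bronze bush is moved more than 20 mm (distance of bush from where it was at the start of the episode above 0.02 m).
It fails at once if the black round blank is moved more than 20 mm (distance of blank from where it was at the start of the episode above 0.02 m).
It fails at once if the spanner is moved more than 20 mm (distance of spanner from where it was at the start of the episode above 0.02 m).
It also fails if it takes over 72 s, if anything falls off the work surface, if the arm or the gripper's body presses on something with over 40 N, if the wrist force passes 120 N, or if a joint passes its speed limit or range.

## Working session

There is one attempt and no reset: what is moved stays moved. The work goes in short steps, Python scripts to look and compute and a tool call to move; the robot and the scene stay as the last step left them, time stands still between calls to the robot, and variables do not carry over. Pictures are saved under pics/ and viewed, and the job is handed in when it is done.

Besides the shell and the picture viewer there is one more tool, called after ">>>" as name(argument=value, ...) on one line, values as JSON. servo_tool: Moves the arm, as the interface text tells. Its arguments: {"type":"object","properties":{"steps":{"type":"string"}},"required":["steps"]}

```bash
mkdir -p pics
cat > h.py <<'E'
import numpy as np,cv2
from cell import sensors, read_camera, get_calibration, order
def snap(n,tag):
    c=get_calibration(n); im,d=read_camera(n)
    cv2.imwrite(f'pics/{tag}.png',im); np.savez(f'pics/{tag}.npz',im=im,d=d,mtx=c['mtx'],dist=c['distortion'],R=c['R'],t=c['t'])
    return im,d,c
def load(tag):
    z=np.load(f'pics/{tag}.npz'); return z['im'],z['d'],dict(mtx=z['mtx'],distortion=z['dist'],R=z['R'],t=z['t'])
def ray(c,px):
    u=cv2.undistortPoints(np.array(px,float).reshape(-1,1,2),np.array(c['mtx']),np.array(c['distortion'])).reshape(-1,2)
    R=np.array(c['R']);t=np.array(c['t']).ravel()
    return -R.T@t, np.c_[u,np.ones(len(u))]@R
def onz(c,px,z):
    o,v=ray(c,px); return o+v*((z-o[2])/v[:,2])[:,None]
def proj(c,X):
    R=np.array(c['R']);return cv2.projectPoints(np.array(X,float).reshape(-1,3),cv2.Rodrigues(R)[0],np.array(c['t'],float).ravel(),np.array(c['mtx']),np.array(c['distortion']))[0].reshape(-1,2)
def cloud(c,d):
    v,u=np.nonzero(d>0); o,r=ray(c,np.c_[u,v]); return np.c_[u,v],o+r*d[v,u][:,None]
E
python3 - <<'E'
from h import *
for n in ('scene','top'):
    im,d,c=snap(n,n+'0'); print(n,c['mtx'],np.array(c['R']),c['t'])
print(sensors.state())
E
```

```text
scene [[514.94339773   0.         313.87499114]
 [  0.         514.94339773 238.01605512]
 [  0.           0.           1.        ]] [[-0.39773851  0.91741036 -0.01274009]
 [ 0.76124015  0.32221679 -0.56275196]
 [-0.51216941 -0.23352639 -0.82652763]] [ 175.12991154 -301.89327455 1766.10542702]
top [[462.83693445   0.         324.25665978]
 [  0.         462.83693445 231.94387078]
 [  0.           0.           1.        ]] [[ 0.0212932  -0.99967168 -0.01425208]
 [-0.99018376 -0.01911714 -0.13845816]
 [ 0.13814024  0.0170604  -0.99026573]] [   1.75279265  482.9312464  1278.71585211]
{'t': 0.1, 'joints': array([ 1.04637669e+00,  4.91470915e-01,  1.55939855e+00, -2.22749695e-05,
        1.09171044e+00, -1.05577997e-01]), 'qvel': array([-0.00041508, -0.00203229, -0.00231788, -0.00030509,  0.00124954,
        0.00087257]), 'tau': array([ 1.33147099e-03, -6.13625693e+01, -2.58607203e+01,  6.93804352e-02,
        4.70162288e-02, -1.43290436e-06]), 'eef_pos': array([254.02939725, 570.75955453, 175.03437102]), 'tcp_rot': array([-1.65636496,  1.56980887, -2.07519632]), 'ft_force': array([ 0.58084223, -0.83574416, -0.15558944]), 'moment': array([ 0.01896841, -0.01859605, -0.04192339]), 'opening': 0.9990657182783783}
```

View pics/scene0.png

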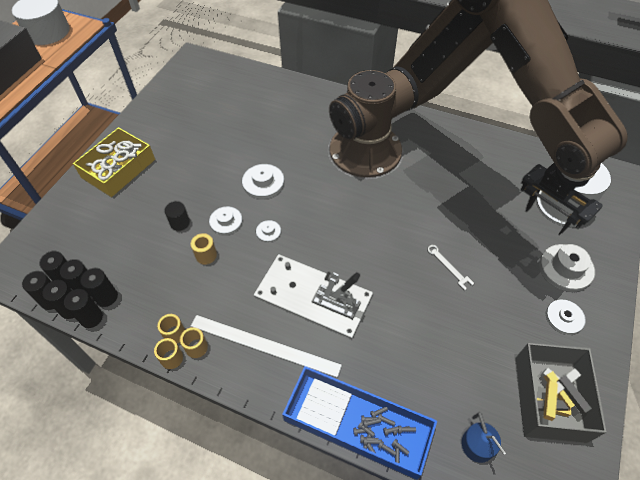

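View pics/top0.png

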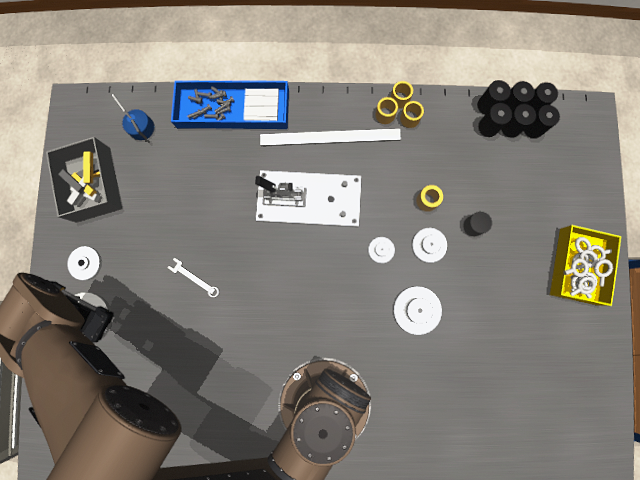

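Run:
```python
from h import *
im,d,c=load('top0')
g=cv2.cvtColor(im,cv2.COLOR_BGR2GRAY)
m=(g>150).astype(np.uint8)
n,l,s,ce=cv2.connectedComponentsWithStats(m)
for i in range(1,n):
    if 300<s[i,4]<8000 and 140<ce[i][1]<340 and 60<ce[i][0]<560:
        cn=cv2.findContours((l==i).astype(np.uint8),cv2.RETR_EXTERNAL,cv2.CHAIN_APPROX_NONE)[0][0]
        w=onz(c,cn.reshape(-1,2),14)[:,:2].astype(np.float32)
        e=cv2.minAreaRect(w); r=cv2.fitEllipse(w)
        print(ce[i].round(),s[i,4],'rect',np.round(e[0],1),np.round(e[1],1),round(e[2],1),'ell',np.round(r[0],1),np.round(r[1],1))
a=cv2.resize(im[160:335,360:500],None,fx=3.4,fy=3.4,interpolation=cv2.INTER_CUBIC)
cv2.imwrite('pics/cA.png',a)
a=cv2.resize(im[160:235,245:370],None,fx=6,fy=6,interpolation=cv2.INTER_CUBIC)
cv2.imwrite('pics/cB.png',a)
```

```text
[ 81. 169.] 440 rect [665.1 748.6] [88.4 85.9] 39.0 ell [665.8 759.1] [ 73.4 100.6]
[313. 199.] 4417 rect [586.   60.3] [299.9 151.8] 87.8 ell [586.3  48.9] [176.4 323.7]
[430. 245.] 941 rect [ 454.5 -291.9] [98.8 99.5] 45.4 ell [ 454.6 -291.3] [97.8 99.8]
[381. 249.] 562 rect [ 436.7 -151.7] [74.8 74.6] 0.5 ell [ 438.1 -152.1] [74.1 74.9]
[ 83. 263.] 820 rect [381.  722.2] [ 97.6 100.8] 1.8 ell [380.3 722.4] [98.3 98.7]
[193. 278.] 386 rect [345.3 383.9] [168.6  36.6] 59.1 ell [348.7 391.7] [ 36.6 181.9]
[418. 310.] 1803 rect [ 268.6 -256.1] [134.5 133.4] 0.3 ell [ 268.  -256.2] [133.6 134.5]
```

View pics/cA.png

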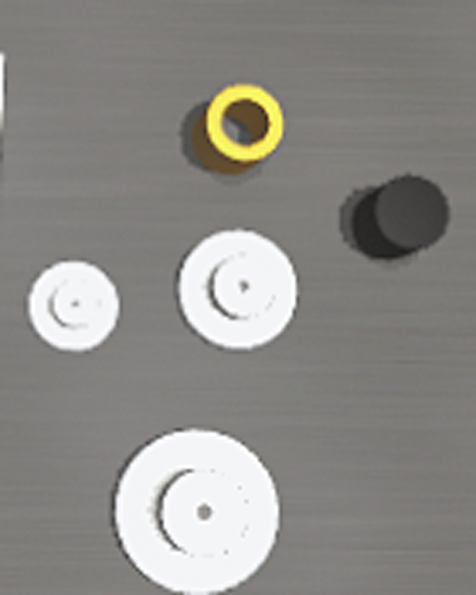

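View pics/cB.png

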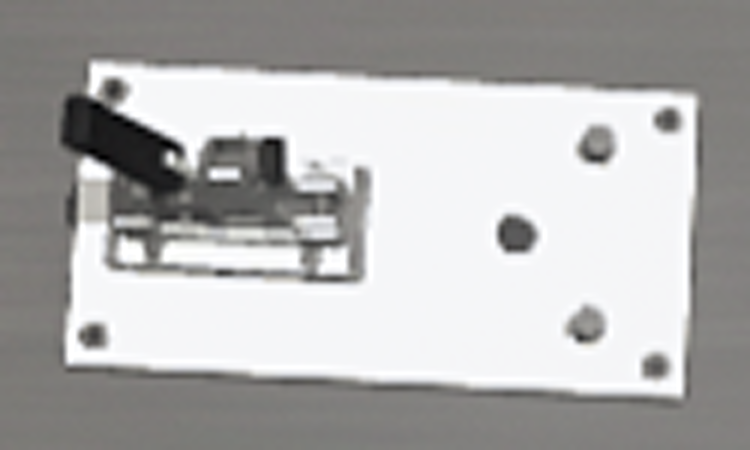

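The look-alikes to the right of the fixture, in the top view, are (381,250) at Ø75, (430,245) at Ø99 and (418,310) at Ø134. The cover is (430,245): it is the middle-sized one and matches 100 mm, with a boss of about 52 mm, as the crop confirms. The Ø98 disc at (83,263) is to the left of the fixture, so it isn't the cover. The bush is at (431,197) and the blank at (478,224). The fixture crop shows the dowels on the right and the clamp open on the left.

```bash
cat >> h.py <<'E'
from scipy.spatial.transform import Rotation as Ro
def pose():
    s=sensors.state(); r=Ro.from_euler('xyz',s['tcp_rot']); return s['eef_pos'],r,s
def plan(target,Rt=None):
    p,r,s=pose(); M=r.as_matrix()
    print('t',round(s['t'],2),'p',p.round(1),'F',s['ft_force'].round(1),'op',round(s['opening']*95.1,1))
    print('shift tool',(M.T@(np.array(target)-p)).round(1))
    if Rt is not None: print('rotvec tool',Ro.from_matrix(M.T@Rt).as_rotvec().round(3))
def down(yaw): # tool y (jaw) dir at angle yaw in world
    x=np.array([0,0,-1.]);y=np.array([np.cos(yaw),np.sin(yaw),0]);return np.c_[x,y,np.cross(x,y)]
E
python3 - <<'E'
from h import *
p,r,s=pose(); print(p,r.as_matrix().round(3))
c=get_calibration('wrist'); M=r.as_matrix()
R=np.array(c['R']);print('cam in tool', (M.T@(-R.T@np.array(c['t']).ravel()-p)).round(1)); print((R@M).round(2),c['mtx'])
im,d,ct=load('top0')
# edge lines of plate -> corners at z=15
g=cv2.cvtColor(im,cv2.COLOR_BGR2GRAY);m=(g>150).astype(np.uint8)
n,l,st,ce=cv2.connectedComponentsWithStats(m)
i=l[175,330] if l[175,330] else l[200,350]
cn=cv2.findContours((l==i).astype(np.uint8),cv2.RETR_EXTERNAL,cv2.CHAIN_APPROX_NONE)[0][0].reshape(-1,2)
w=onz(ct,cn,15)[:,:2]
e=cv2.minAreaRect(w.astype(np.float32)); print(e)
for z,k in ((37,(245+597/6,160+143/6)),(37,(245+587/6,160+323/6)),(15,(245+516/6,160+233/6))): print(onz(ct,[k],z).round(1))
for k in ((431,197),): print('bush',onz(ct,[k],70))
print('blank',onz(ct,[(480,222)],72))
E
```

```text
[254.02939725 570.75955453 175.03437102] [[-0.     0.407  0.914]
 [-0.001  0.914 -0.407]
 [-1.    -0.001 -0.   ]]
cam in tool [-209.7   -0.5  -71.3]
[[ 0.    1.   -0.  ]
 [-0.26  0.    0.97]
 [ 0.97 -0.    0.26]] [[388.53880359   0.         325.10352485]
 [  0.         388.53880359 233.58123005]
 [  0.           0.           1.        ]]
((585.767822265625, 60.23663330078125), (299.701171875, 151.7213592529297), 87.79585266113281)
[[622.9 -43.6  37. ]]
[[535.3 -40.2  37. ]]
[[582.9  -5.6  15. ]]
bush [[ 581.93247319 -284.88719396   70.        ]]
blank [[ 513.6481588  -420.75494595   72.        ]]
```

>>> servo_tool(steps="-15 0 0 0.149 0 0 95; -15 0 0 0.149 0 0 95; -15 0 0 0.149 0 0 95; -15 0 0 0.149 0 0 95; -15 0 0 0.149 0 0 95; -15 0 0 0.149 0 0 95; -15 0 0 0.149 0 0 95; -15 0 0 0.149 0 0 95")

```text
t: 0.9
eef_pos: [253.1, 569.2, 294.0]
tcp_rot: [-0.469, 1.559, -2.093]
ft_force: [-0.4, -0.7, 0.4]
opening: 0.997
```

```bash
python3 -c "
from h import *
plan([580,120,300],down(np.radians(-2.2)))"
```

```text
t 0.9 p [253.1 569.2 294. ] F [-0.4 -0.7  0.4] op 94.8
shift tool [ -3.3 350.1 431.3]
rotvec tool [-0.015  0.011  0.005]
```

>>> servo_tool(steps="0 38 48 -0.015 0.01 0.005 95; 0 38 48 0 0 0 95; 0 38 48 0 0 0 95; 0 38 48 0 0 0 95; 0 38 48 0 0 0 95; 0 38 48 0 0 0 95; 0 38 48 0 0 0 95; 0 38 48 0 0 0 95")

```text
t: 1.7
eef_pos: [487.4, 242.7, 293.6]
tcp_rot: [-2.158, 1.569, 2.516]
ft_force: [-0.6, 1.2, -0.1]
opening: 1.001
```

```bash
python3 -c "
from h import *
plan([454.5,-292,250],down(np.radians(-2.2)))
im,d,c=snap('wrist','w1')
print(pose()[0], pose()[2]['qvel'].round(3))"
```

```text
t 1.7 p [487.4 242.7 293.6] F [-0.6  1.2 -0.1] op 95.2
shift tool [ 43.2 -12.7 535.6]
rotvec tool [ 0.001 -0.001  0.001]
[491.07000529 237.72648718 293.21551401] [ 0.094 -0.002  0.018  0.012 -0.003  0.159]
```

View pics/w1.png

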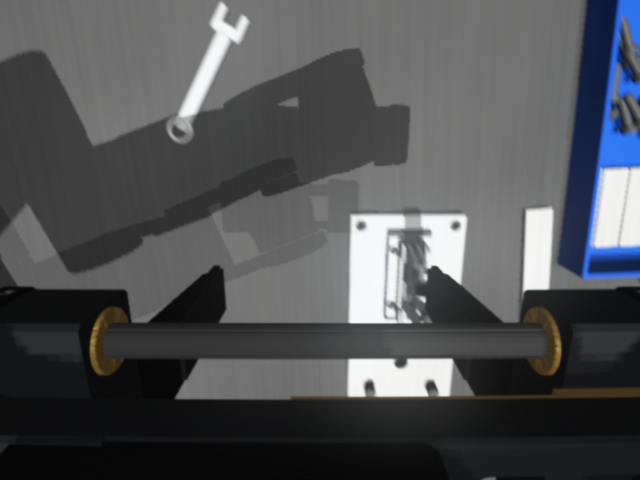

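>>> servo_tool(steps="0 20 45 0 0 0 95; 0 20 45 0 0 0 95; 0 20 45 0 0 0 95; 0 20 45 0 0 0 95; 0 20 45 0 0 0 95; 0 0 0 0 0 0 95; 0 0 0 0 0 0 95; 0 0 0 0 0 0 95")

```text
t: 2.55
eef_pos: [580.6, 6.2, 290.3]
tcp_rot: [-1.368, 1.565, -2.984]
ft_force: [-0.1, -0.3, 0.6]
opening: 0.997
```

```bash
python3 -c "
from h import *
im,d,c=snap('wrist','w2')
plan([454.5,-292,250],down(np.radians(-2.2)))
cv2.imwrite('pics/w2c.png',cv2.resize(im[60:330,200:440],None,fx=2.2,fy=2.2,interpolation=cv2.INTER_CUBIC))
print(pose()[0], pose()[2]['qvel'].round(3))"
```

```text
t 2.6 p [580.5   6.5 290.4] F [ 0.2  0.2 -0.1] op 95.1
shift tool [  41.3 -112.3  303.8]
rotvec tool [-0.006  0.001  0.005]
[580.50402404   6.53729554 290.36413026] [ 0.014 -0.005  0.001  0.     0.001 -0.003]
```

View pics/w2.png

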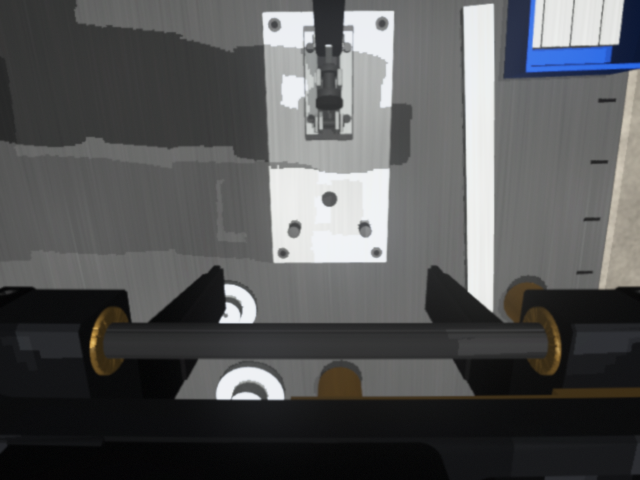

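View pics/w2c.png

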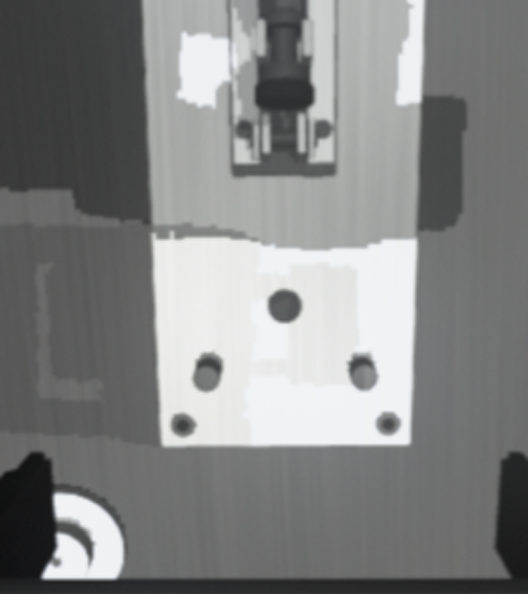

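```bash
python3 -c "
from h import *
im,d,c=load('w2')
C=onz(c,[(263,12),(394,12),(388.3,262.3),(273.5,262.3)],15);print(C.round(1),'cen',C.mean(0).round(1))
a=(C[0]+C[1])/2-(C[2]+C[3])/2;print('angle',np.degrees(np.arctan2(a[0],a[1])),np.linalg.norm(a),np.linalg.norm(C[0]-C[1]),np.linalg.norm(C[2]-C[3]))
b=C[1]-C[0];print(np.degrees(np.arctan2(-b[1],b[0])));b=C[2]-C[3];print(np.degrees(np.arctan2(-b[1],b[0])))
k=np.array([(208,378),(364,376)])/2.2+[200,60];D=onz(c,k,37);print('dowels',D.round(1))
print('hole',onz(c,np.array([(285,305)])/2.2+[200,60],15).round(1))
s=np.array([(182,424.5),(388,423)])/2.2+[200,60];S=onz(c,s,15);print('screws',S.round(1))
"
```

```text
[[518.6 210.   15. ]
 [666.3 203.2  15. ]
 [658.5 -94.6  15. ]
 [507.3 -88.1  15. ]] cen [587.7  57.6  15. ]
angle 1.8283997453006389 298.15395118210205 147.87691433863856 151.37614447939472
2.632510036299837
2.4536261409531273
dowels [[539.9 -42.1  37. ]
 [627.2 -44.7  37. ]]
hole [[584.7  -6.5  15. ]]
screws [[520.4 -75.7  15. ]
 [642.9 -80.1  15. ]]
```

```bash
python3 -c "
from h import *
im,d,c=load('scene0')
g=cv2.cvtColor(im,cv2.COLOR_BGR2GRAY);m=(g>150).astype(np.uint8)
n,l,s,ce=cv2.connectedComponentsWithStats(m)
for i in range(1,n):
    if 250<s[i,4]<3000 and 150<ce[i][0]<300 and 160<ce[i][1]<250:
        cn=cv2.findContours((l==i).astype(np.uint8),cv2.RETR_EXTERNAL,cv2.CHAIN_APPROX_NONE)[0][0]
        w=onz(c,cn.reshape(-1,2),14)[:,:2].astype(np.float32)
        print(ce[i],cv2.fitEllipse(w),cv2.minEnclosingCircle(w))
plan([454.5,-292,160],down(np.radians(-2.2)))
"
```

```text
[262.32055378 179.13631523] ((264.11932373046875, -259.0001525878906), (134.37557983398438, 134.9969482421875), 50.58244705200195) ((263.86553955078125, -258.8564453125), 69.17596435546875)
[224.97615262 218.90461049] ((453.633056640625, -293.09539794921875), (99.25619506835938, 100.0267333984375), 112.50125122070312) ((453.47515869140625, -293.1443786621094), 51.27800369262695)
[267.85492228 229.9119171 ] ((439.25103759765625, -152.31948852539062), (73.7280502319336, 75.43885040283203), 98.60389709472656) ((439.25286865234375, -151.8607177734375), 38.95265579223633)
t 2.6 p [580.5   6.5 290.4] F [ 0.2  0.2 -0.1] op 95.1
shift tool [ 131.3 -111.8  303.7]
rotvec tool [-0.006  0.001  0.005]
```

>>> servo_tool(steps="5 -16 44 0 0 0.005 95; 10 -16 44 0 0 0 95; 15 -16 44 0 0 0 95; 20 -16 44 0 0 0 95; 20 -16 44 0 0 0 95; 20 -16 44 0 0 0 95; 20 -16 35 0 0 0 95; 0 0 0 0 0 0 95")

```text
t: 3.4
eef_pos: [456.3, -283.9, 179.9]
tcp_rot: [1.306, 1.565, -0.289]
ft_force: [1.4, 0.5, -0.0]
opening: 0.997
```

```bash
python3 -c "
from h import *
plan([454.2,-292.3,60],down(np.radians(-2.2)))
"
```

```text
t 3.4 p [ 456.3 -283.9  179.9] F [ 1.4  0.5 -0. ] op 94.8
shift tool [119.9  -2.6   8.3]
rotvec tool [ 0.014  0.002 -0.006]
```

>>> servo_tool(steps="20 -1 4 0.014 0 -0.006 95; 25 0 0 0 0 0 95; 25 0 0 0 0 0 95; 25 0 0 0 0 0 95; 20 0 0 0 0 0 95; 0 0 0 0 0 0 95; 0 0 0 0 0 0 95; 0 0 0 0 0 0 95")

```text
t: 4.2
eef_pos: [461.7, -280.0, 66.6]
tcp_rot: [0.913, 1.563, -0.686]
ft_force: [0.5, 0.5, 0.0]
opening: 1.0
```

```bash
python3 -c "
from h import *
plan([454.2,-292.3,18],down(np.radians(-2.2)))
im,d,c=snap('scene','s1');cv2.imwrite('pics/s1c.png',cv2.resize(im[150:290,140:320],None,fx=4,fy=4))
snap('wrist','w3')
"
```

```text
t 4.2 p [ 461.7 -280.    66.6] F [0.5 0.5 0. ] op 95.1
shift tool [48.6 -7.4 12.3]
rotvec tool [ 0.01   0.005 -0.006]
```

View pics/s1c.png

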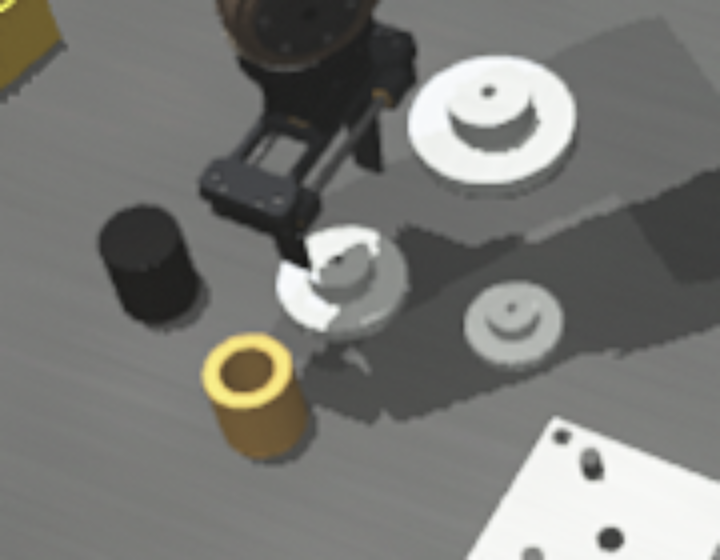

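View pics/w3.png

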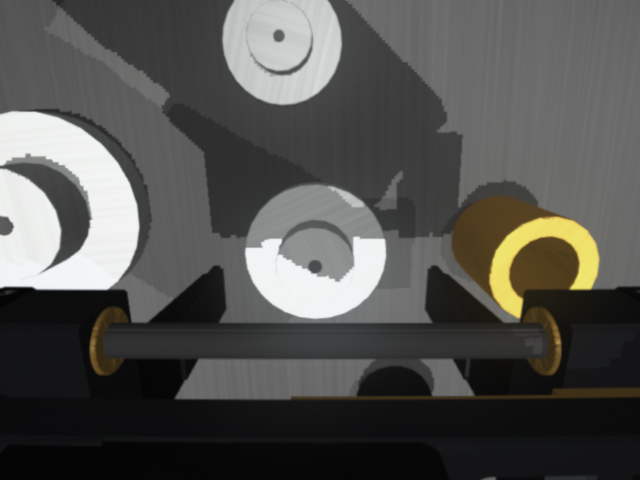

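```bash
python3 -c "
from h import *
im,d,c=load('w3')
print(onz(c,[(315,267)],38).round(1))
b=onz(c,[(247,253),(385,253),(316,185),(316,318)],14);print(b.round(1))
k=onz(c,[(546,263)],70);print(k)
"
```

```text
[[ 455.6 -294.8   38. ]]
[[ 407.1 -291.6   14. ]
 [ 504.9 -294.6   14. ]
 [ 457.6 -244.8   14. ]
 [ 454.2 -343.9   14. ]]
[[ 587.78566911 -284.83737001   70.        ]]
```

>>> servo_tool(steps="0 -6 13 0.01 0.005 -0.006 95; 8 -1 2 0 0 0 95; 10 0 0 0 0 0 95; 10 0 0 0 0 0 95; 10 0 0 0 0 0 95; 8 0 0 0 0 0 95; 2 0 0 0 0 0 95; 0 0 0 0 0 0 95")

```text
t: 5.1
eef_pos: [453.4, -297.1, 15.0]
tcp_rot: [1.27, 1.57, -0.342]
ft_force: [-0.5, -0.2, 0.0]
opening: 0.998
```

```bash
python3 -c "
from h import *
plan([455.3,-293.5,18],down(np.radians(-2.2)))
"
```

```text
t 5.1 p [ 453.4 -297.1   15. ] F [-0.5 -0.2  0. ] op 94.9
shift tool [-3.   1.7 -3.7]
rotvec tool [-0.002  0.    -0.001]
```

>>> servo_tool(steps="-3 2 -4 0 0 0 95; 0 0 0 0 0 0 95; 0 0 0 0 0 0 50; 0 0 0 0 0 0 45; 0 0 0 0 0 0 45; 0 0 0 0 0 0 45; 0 0 0 0 0 0 45; 0 0 0 0 0 0 45")

```text
t: 5.9
eef_pos: [456.5, -293.0, 19.6]
tcp_rot: [1.032, 1.567, -0.58]
ft_force: [0.1, 0.4, 0.7]
opening: 0.55
```

```bash
python3 -c "
from h import *
plan([455.3,-293.5,18],down(np.radians(-2.2)))
"
```

```text
t 5.9 p [ 456.5 -293.    19.6] F [0.1 0.4 0.7] op 52.3
shift tool [ 1.6 -1.2  0.5]
rotvec tool [-0.002  0.002 -0.003]
```

>>> servo_tool(steps="-15 0 0 0 0 0 40; -20 0 0 0 0 0 40; -20 0 0 0 0 0 40; -20 0 0 0 0 0 40; -20 0 0 0 0 0 40; -10 0 0 0 0 0 40; 0 0 0 0 0 0 40; 0 0 0 0 0 0 40")

```text
t: 6.7
eef_pos: [455.3, -292.4, 126.9]
tcp_rot: [1.714, 1.57, 0.102]
ft_force: [0.2, 0.2, 0.0]
opening: 0.422
```

```bash
python3 -c "
from h import *
plan([584.6,4,120],down(np.radians(-2.2)))
"
```

```text
t 6.7 p [ 455.3 -292.4  126.9] F [0.2 0.2 0. ] op 40.1
shift tool [   7.   117.1 -301.5]
rotvec tool [-0.002 -0.    -0.001]
```

The opening fell to 40, so the cover slipped out. I'm looking before moving again.

```bash
python3 -c "
from h import *
snap('wrist','w4');im,d,c=snap('scene','s2');cv2.imwrite('pics/s2c.png',cv2.resize(im[150:290,140:320],None,fx=4,fy=4))
"
```

```text
(no output)
```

View pics/w4.png

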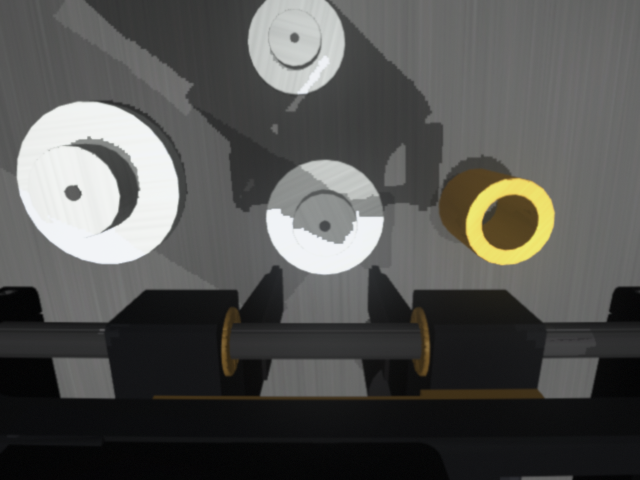

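View pics/s2c.png

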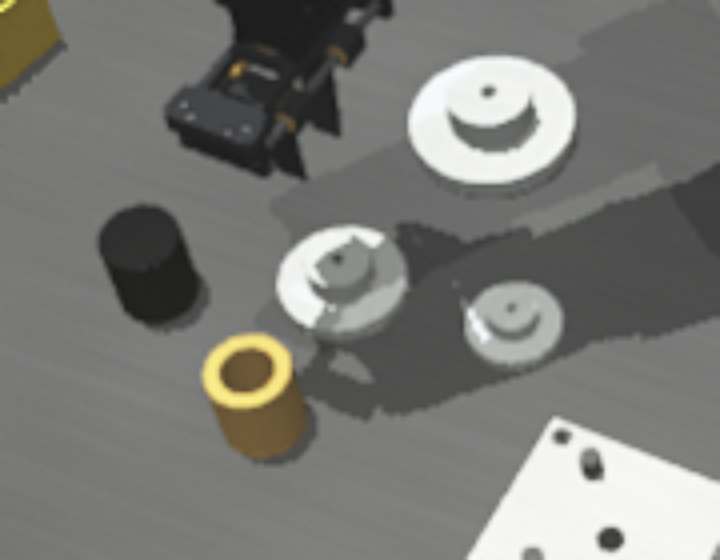

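```bash
python3 -c "
from h import *
im,d,c=load('w4')
print(onz(c,[(324.5,226)],38).round(1),onz(c,[(267,216),(383,216),(325,160),(325,273)],14).round(1))
plan([455.3,-293.5,50],down(np.radians(-2.2)))
"
```

```text
[[ 455.4 -294.4   38. ]] [[ 406.7 -289.6   14. ]
 [ 505.2 -293.6   14. ]
 [ 457.8 -244.7   14. ]
 [ 453.9 -343.    14. ]]
t 6.8 p [ 455.2 -292.3  126.6] F [-0.  -0.6  0.8] op 40.3
shift tool [76.6  0.2  1.2]
rotvec tool [-0.002 -0.001  0.   ]
```

>>> servo_tool(steps="0 0 1 0 0 0 95; 0 0 0 0 0 0 95; 0 0 0 0 0 0 95; 15 0 0 0 0 0 95; 20 0 0 0 0 0 95; 20 0 0 0 0 0 95; 12 0 0 0 0 0 95; 0 0 0 0 0 0 95")

```text
t: 7.6
eef_pos: [454.7, -293.1, 55.1]
tcp_rot: [-2.351, 1.568, 2.321]
ft_force: [0.8, -0.1, 0.0]
opening: 0.988
```

```bash
python3 -c "
from h import *
plan([455.3,-293.5,16],down(np.radians(-2.2)))
"
```

```text
t 7.6 p [ 454.7 -293.1   55.1] F [ 0.8 -0.1  0. ] op 93.9
shift tool [39.1  0.7  0.5]
rotvec tool [-0.002 -0.002  0.002]
```

>>> servo_tool(steps="10 0 0.5 0 0 0 95; 10 0 0 0 0 0 95; 10 0 0 0 0 0 95; 4 0 0 0 0 0 95; 2 0 0 0 0 0 95; 1 0 0 0 0 0 95; 0 0 0 0 0 0 95; 0 0 0 0 0 0 95")

```text
t: 8.4
eef_pos: [455.6, -294.3, 16.8]
tcp_rot: [-2.878, 1.57, 1.793]
ft_force: [0.1, 0.5, 0.2]
opening: 0.999
```

```bash
python3 -c "
from h import *
plan([455.3,-293.5,16],down(np.radians(-2.2)))
"
```

```text
t 8.4 p [ 455.6 -294.3   16.8] F [0.1 0.5 0.2] op 95.0
shift tool [ 0.8 -0.3 -0.8]
rotvec tool [-0.002 -0.001  0.   ]
```

>>> servo_tool(steps="0.5 0 -0.8 0 0 0 0; 0 0 0 0 0 0 0; 0 0 0 0 0 0 0; 0 0 0 0 0 0 0; 0 0 0 0 0 0 0; 0 0 0 0 0 0 0; 0 0 0 0 0 0 0; 0 0 0 0 0 0 0")

```text
t: 9.2
eef_pos: [456.0, -293.7, 17.1]
tcp_rot: [1.278, 1.57, -0.334]
ft_force: [-0.6, 0.5, -0.0]
opening: 0.38
```

>>> servo_tool(steps="-3 0 0 0 0 0 0; -3 0 0 0 0 0 0; -5 0 0 0 0 0 0; -5 0 0 0 0 0 0; -5 0 0 0 0 0 0; -5 0 0 0 0 0 0; 0 0 0 0 0 0 0; 0 0 0 0 0 0 0")

```text
t: 10.0
eef_pos: [456.2, -293.9, 46.1]
tcp_rot: [1.096, 1.569, -0.515]
ft_force: [0.0, 0.0, -0.4]
opening: 0.008
```

```bash
python3 -c "
from h import *
plan([584.6,4,120],down(np.radians(-2.2)))
snap('wrist','w5')
"
```

```text
t 10.0 p [ 456.2 -293.9   46.1] F [ 0.   0.  -0.4] op 0.8
shift tool [ -73.9  116.3 -302.8]
rotvec tool [-0.002  0.001 -0.002]
```

View pics/w5.png

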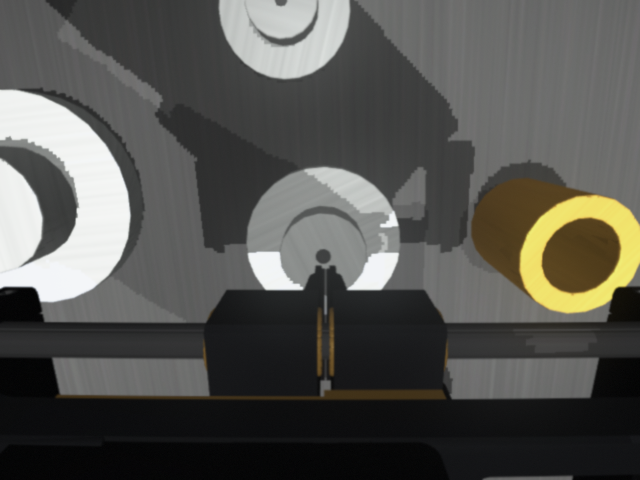

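```bash
python3 -c "
from h import *
im,d,c=load('w5')
for px in ((323,257),(300,235),(322,205),(270,215),(390,270),(430,300),(325,275),(316,270),(334,270),(318,285),(545,205),(230,150),(320,100)):
    o,v=ray(c,[px]); print(px,d[px[1],px[0]],(o+v[0]*d[px[1],px[0]]).round(1))
im,d,c=load('s2')
"
python3 -c "
from h import *
im,d,c=snap('scene','s3');cv2.imwrite('pics/s3c.png',cv2.resize(im[150:290,140:320],None,fx=4,fy=4,interpolation=2))
im,d,c=snap('top','t3');cv2.imwrite('pics/t3c.png',cv2.resize(im[160:335,360:500],None,fx=3.4,fy=3.4,interpolation=2))
"
```

```text
(323, 257) 227.54051 [ 455.5 -294.3   39.5]
(300, 235) 225.15988 [ 442.7 -280.7   38.4]
(322, 205) 244.19609 [ 455.9 -268.    15.2]
(270, 215) 247.19916 [ 422.5 -273.4   13.8]
(390, 270) 255.78102 [ 498.8 -313.3   14.9]
(430, 300) 87.800674 [ 481.6 -260.5  174.9]
(325, 275) 172.56247 [ 457.  -284.7   93.8]
(316, 270) 173.51738 [ 453.  -282.7   92.3]
(334, 270) 173.61363 [ 461.1 -283.1   92.2]
(318, 285) 158.04398 [ 454.2 -283.3  108.5]
(545, 205) 194.97224 [ 569.2 -263.2   63.9]
(230, 150) 249.56825 [ 398.  -232.4    0.6]
(320, 100) 242.68166 [ 4.572e+02 -2.042e+02 -3.000e-01]
```

View pics/s3c.png

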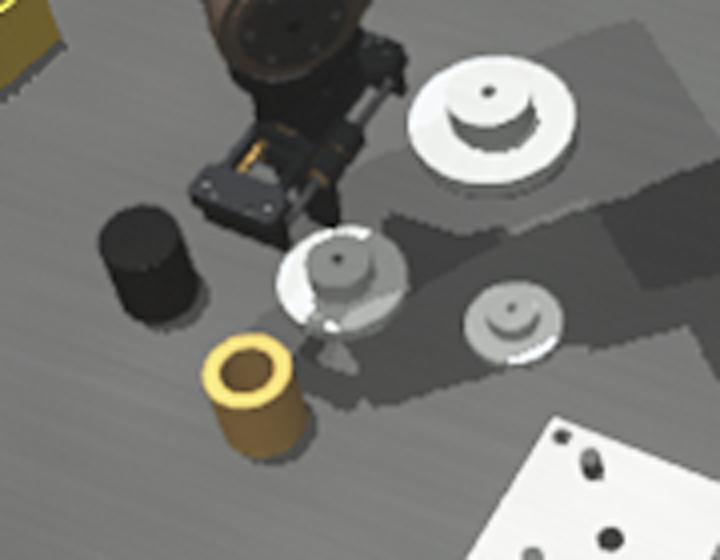

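View pics/t3c.png

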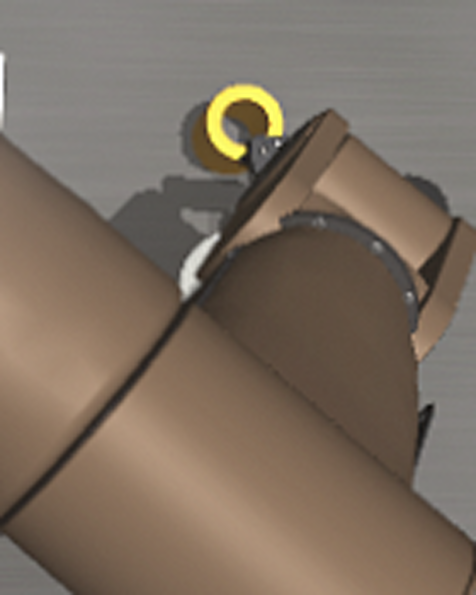

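```bash
python3 -c "
from h import *
im,d,c=load('s3'); p=pose()[0]
q=proj(c,[p,p+[0,0,20],p+[0,0,50]]);print(q,(q-[140,150])*4, p)
im,d,cw=load('w5');print(proj(cw,[p,p+[0,0,20],p+[0,0,46]]))
for (x,y) in ((222,203),(220,203),(218,206),(215,200)):
    o,v=ray(c,[(x,y)]);print((x,y),(o+v[0]*d[y,x]).round(1))
cv2.imwrite('pics/s3d.png',cv2.resize(im[185:245,185:245],None,fx=10,fy=10,interpolation=2))
"
```

```text
[[222.89840935 213.27129286]
 [221.84479232 209.26388325]
 [220.22218689 203.09034806]] [[331.59363739 253.08517146]
 [327.3791693  237.055533  ]
 [320.88874756 212.36139223]] [ 456.07256759 -293.82562901   45.83350564]
[[323.90348933 259.65852741]
 [323.86099964 272.08891487]
 [323.7920351  292.2970607 ]]
(222, 203) [1076.7  240.7 1089. ]
(220, 203) [1077.3  240.  1089.4]
(218, 206) [1078.   238.8 1087.2]
(215, 200) [1077.1  237.1 1090.2]
```

View pics/s3d.png

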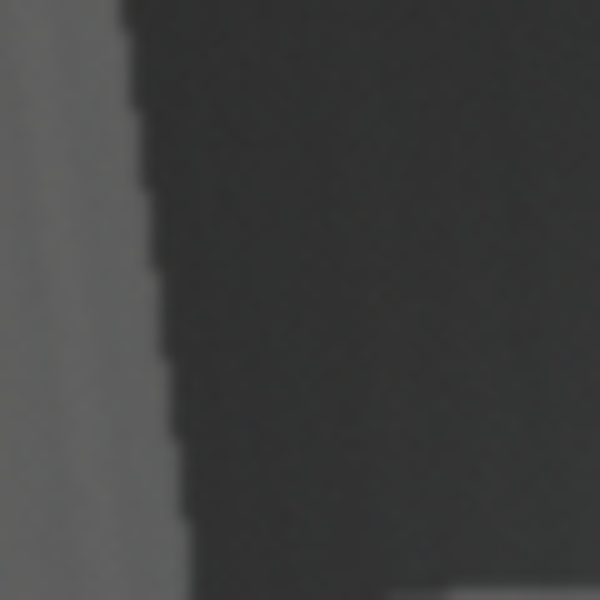

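```bash
python3 -c "
from h import *
im,d,c=load('s3'); p=pose()[0]
for (x,y) in ((222,203),(220,203),(222,206),(224,203),(218,200),(224,210)):
    o,v=ray(c,[(x,y)]);print((x,y),d[y,x],(o+v[0]*d[y,x]).round(1))
cv2.imwrite('pics/s3e.png',cv2.resize(im[185:245,185:245],None,fx=10,fy=10,interpolation=2))
"
```

```text
(222, 203) 1505.0769 [ 462.1 -282.   109.2]
(220, 203) 1500.1473 [ 466.8 -285.3  113.1]
(222, 206) 1509.2689 [ 466.7 -280.9  100.9]
(224, 203) 1515.1213 [ 454.8 -280.8  101.2]
(218, 200) 1485.0256 [ 470.  -287.   129.9]
(224, 210) 1585.237 [ 436.5 -303.    33.9]
```

View pics/s3e.png

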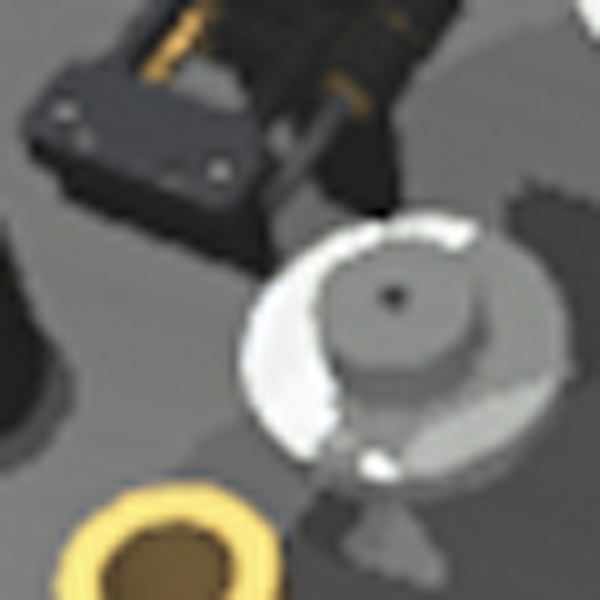

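```bash
python3 -c "
from h import *
for tag in ('w4','w5','w3','w2'):
    im,d,c=load(tag)
    uv,P=cloud(c,d)
    Rc=c['R'];o=-Rc.T@c['t']
    M=down(np.radians(-2.2)) # approx tool axes
    Q=(P-o)@M+np.array([-209.7,-.5,-71.3])   # tool coords
    k=(abs(Q[:,1])<62)&(Q[:,0]>-130)&(abs(Q[:,2])<40)&(uv[:,1]<320)
    sel=Q[k]; z=sel[:,0]
    print(tag,'hist tool x',np.histogram(z,bins=np.arange(-130,180,10))[0])
    for sgn in (-1,1):
        s2=sel[(sel[:,1]*sgn>0)&(sel[:,0]<-20)]
        j=np.argsort(-s2[:,0])[:6]; print(s2[j].round(1))
"
```

```text
w4 hist tool x [2877    0    0  198  770  687  613  515  394   13    0    0    0    0
    0    0    0    0    0    0    0 3160  137   99 6042 3265    0    0
    0    0]
[[-38.4 -22.1  -9.1]
 [-38.9 -21.6  -8.8]
 [-39.1 -22.   -9.8]
 [-39.5 -20.4   1. ]
 [-39.9 -21.9  -9.1]
 [-39.9 -20.4   1.3]]
[[-38.9  19.8   2.4]
 [-39.   19.8   3.4]
 [-39.2  19.7   1.7]
 [-39.3  21.3 -10.3]
 [-39.5  21.2  -9.9]
 [-39.7  19.7   2.6]]
w5 hist tool x [2565    0    0    1   80  139  319  356  159    3    0    0    0 4760
  238  289 8788 4950    0    0    0    0    0    0    0    0    0    0
    0    0]
[[-39.2  -1.3  -8.6]
 [-39.7  -4.  -10.3]
 [-40.2  -3.1 -10.5]
 [-40.3  -2.2 -10.5]
 [-40.7  -0.3  -9.2]
 [-41.3  -0.8  -8.9]]
[[-40.    0.1  -8.9]
 [-40.4   1.   -9.1]
 [-40.6   4.3 -10.6]
 [-40.6   3.3 -10.6]
 [-40.8   2.  -10.7]
 [-41.1   3.8 -10.8]]
w3 hist tool x [2265    1    0  275  924  923  915  856  695   12    0    0    0    0
    0 4611  245  235 7784 6473    0    0    0    0    0    0    0    0
    0    0]
[[-39.3 -46.2  -7.4]
 [-39.6 -46.2   1.5]
 [-39.7 -46.    6. ]
 [-39.7 -46.    5.5]
 [-39.8 -46.1   8. ]
 [-39.9 -46.   -1.2]]
[[-39.6  49.9  -8.3]
 [-40.   49.    0.1]
 [-40.1  48.8  -2. ]
 [-40.2  48.8  -7.6]
 [-40.3  48.7  -8.6]
 [-40.5  50.   -9.2]]
w2 hist tool x [2328    0    0  242  934  932  900  870  702   20    0    0    0    0
    0    0    0    0    0    0    0    0    0    0    0    0    0    0
    0    0]
[[-39.3 -49.6  -7.4]
 [-39.7 -49.5  -2. ]
 [-39.8 -49.4   4.6]
 [-39.8 -49.3  -9. ]
 [-39.9 -49.4  -1.5]
 [-40.  -50.7  -9.6]]
[[-38.4  45.8   6.1]
 [-38.7  45.7  -8.2]
 [-39.   45.7   7.9]
 [-39.3  45.9  11.4]
 [-39.4  46.9  -8.9]
 [-39.4  45.5  -2.5]]
```

The depth data shows the real fingertips about 40 mm behind the reported TCP, at tool x = -40 in four pictures. That explains why the fingers closed on nothing at reported z = 17, where the tips were really at about 57. I'll use tip = reported z + 40 from here and watch the force.

>>> servo_tool(steps="0 0 0 0 0 0 95; 0 0 0 0 0 0 95; 0 0 0 0 0 0 95; 0 0 0 0 0 0 95; 0 0 0 0 0 0 95; 0 0 0 0 0 0 95; 0 0 0 0 0 0 95; 0 0 0 0 0 0 95")

```text
t: 10.95
eef_pos: [455.8, -293.6, 45.1]
tcp_rot: [1.811, 1.57, 0.2]
ft_force: [0.5, 0.1, 0.2]
opening: 0.622
```

>>> servo_tool(steps="0 0 0 0 0 0 95; 0 0 0 0 0 0 95; 10 0 0 0 0 0 95; 15 0 0 0 0 0 95; 15 0 0 0 0 0 95; 12 0 0 0 0 0 95; 5 0 0 0 0 0 95; 0 0 0 0 0 0 95")

```text
t: 11.75
eef_pos: [455.7, -293.5, -16.2]
tcp_rot: [1.811, 1.57, 0.2]
ft_force: [-0.3, -0.4, 0.4]
opening: 0.998
```

```bash
python3 -c "
from h import *
plan([455.3,-294,-23],down(np.radians(-2.2)))
im,d,c=snap('scene','s4');cv2.imwrite('pics/s4c.png',cv2.resize(im[165:265,165:285],None,fx=6,fy=6,interpolation=2))
"
```

```text
t 11.75 p [ 455.7 -293.5  -16.2] F [-0.3 -0.4  0.4] op 94.9
shift tool [ 6.8 -0.4  0.5]
rotvec tool [-0.002 -0.    -0.   ]
```

View pics/s4c.png

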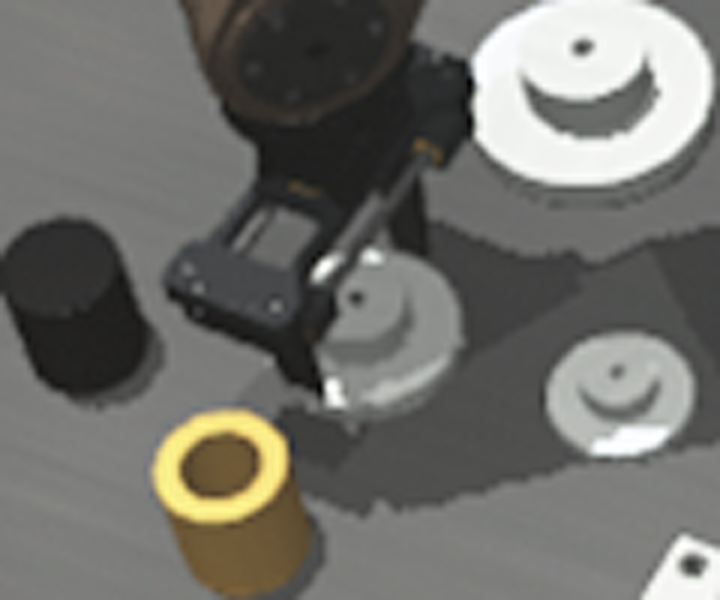

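>>> servo_tool(steps="3 0 0 0 0 0 95; 2 0 0 0 0 0 95; 0 0 0 0 0 0 0; 0 0 0 0 0 0 0; 0 0 0 0 0 0 0; 0 0 0 0 0 0 0; 0 0 0 0 0 0 0; 0 0 0 0 0 0 0")

```text
t: 12.6
eef_pos: [456.6, -294.2, -19.3]
tcp_rot: [0.998, 1.567, -0.614]
ft_force: [-2.3, 0.8, 0.3]
opening: 0.552
```

>>> servo_tool(steps="0 0 0 0 0 0 0; 0 0 0 0 0 0 0; 0 0 0 0 0 0 0; -2 0 0 0 0 0 0; -3 0 0 0 0 0 0; -5 0 0 0 0 0 0; -5 0 0 0 0 0 0; 0 0 0 0 0 0 0")

```text
t: 13.4
eef_pos: [456.0, -293.8, -3.7]
tcp_rot: [1.09, 1.569, -0.522]
ft_force: [0.0, 0.8, -2.5]
opening: 0.541
```

```bash
python3 -c "
from h import *
plan([584.6,4,60],down(np.radians(-2.2)))
im,d,c=snap('scene','s5');cv2.imwrite('pics/s5c.png',cv2.resize(im[165:265,165:285],None,fx=6,fy=6,interpolation=2))
"
```

```text
t 13.4 p [ 456.  -293.8   -3.7] F [ 0.   0.8 -2.5] op 51.4
shift tool [ -63.7  116.4 -302.7]
rotvec tool [-0.002  0.001 -0.002]
```

View pics/s5c.png

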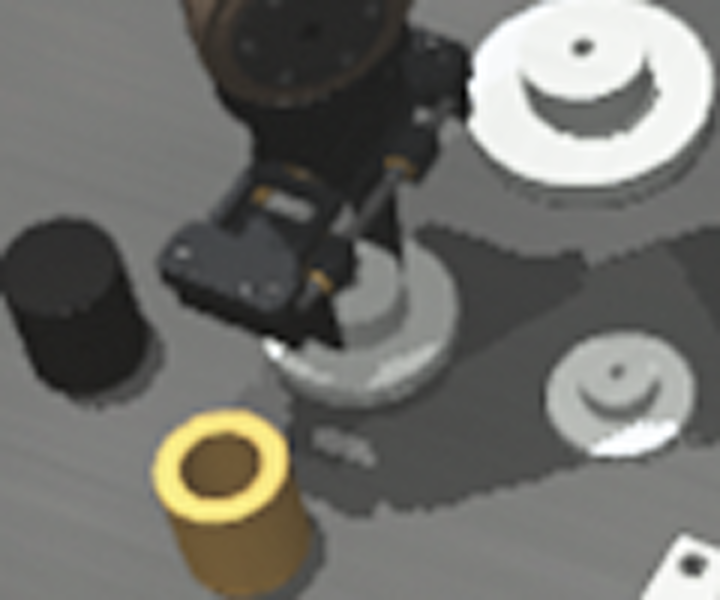

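>>> servo_tool(steps="-10 0 0 0 0 0 0; -15 0 0 0 0 0 0; -15 0 0 0 0 0 0; -15 0 0 0 0 0 0; -15 0 -5 0 0 0 0; -10 0 -15 0 0 0 0; 0 5 -25 0 0 0 0; 0 10 -30 0 0 0 0")

```text
t: 14.25
eef_pos: [473.0, -218.2, 82.6]
tcp_rot: [1.119, 1.569, -0.498]
ft_force: [-1.3, 0.2, -3.3]
opening: 0.541
```

```bash
python3 -c "
from h import *
plan([584.6,4,70],down(np.radians(-2.2)))
"
```

```text
t 14.25 p [ 473.  -218.2   82.6] F [-1.3  0.2 -3.3] op 51.5
shift tool [  12.6  101.4 -227.1]
rotvec tool [-0.007  0.001 -0.002]
```

>>> servo_tool(steps="0 14 -32 0 0 0 0; 0 14 -32 0 0 0 0; 0 14 -32 0 0 0 0; 0 14 -32 0 0 0 0; 0 14 -32 0 0 0 0; 0 14 -32 0 0 0 0; 0 6 -15 0 0 0 0; 0 0 0 0 0 0 0")

```text
t: 15.05
eef_pos: [572.3, 3.1, 85.4]
tcp_rot: [1.83, 1.57, 0.217]
ft_force: [-0.1, -0.7, -3.9]
opening: 0.538
```

```bash
python3 -c "
from h import *
plan([584.6,4,20],down(np.radians(-2.2)))
"
```

```text
t 15.05 p [572.3   3.1  85.4] F [-0.1 -0.7 -3.9] op 51.2
shift tool [65.4 12.2 -1.4]
rotvec tool [-0.003 -0.    -0.001]
```

>>> servo_tool(steps="0 12 0 0 0 0 0; 15 0 0 0 0 0 0; 20 0 0 0 0 0 0; 20 0 0 0 0 0 0; 8 0 0 0 0 0 0; 0 0 0 0 0 0 0; 0 0 0 0 0 0 0; 0 0 0 0 0 0 0")

```text
t: 15.85
eef_pos: [581.3, 2.6, 23.5]
tcp_rot: [0.926, 1.57, -0.685]
ft_force: [0.3, 0.0, -2.9]
opening: 0.539
```

```bash
python3 -c "
from h import *
plan([584.6,4,-4],down(np.radians(-2.2)))
im,d,c=snap('scene','s6');cv2.imwrite('pics/s6c.png',cv2.resize(im[230:350,240:390],None,fx=5,fy=5,interpolation=2))
snap('wrist','w6')
"
```

```text
t 15.85 p [581.3   2.6  23.5] F [ 0.3  0.  -2.9] op 51.2
shift tool [27.5  3.3 -1.6]
rotvec tool [-0.002  0.    -0.   ]
```

View pics/s6c.png

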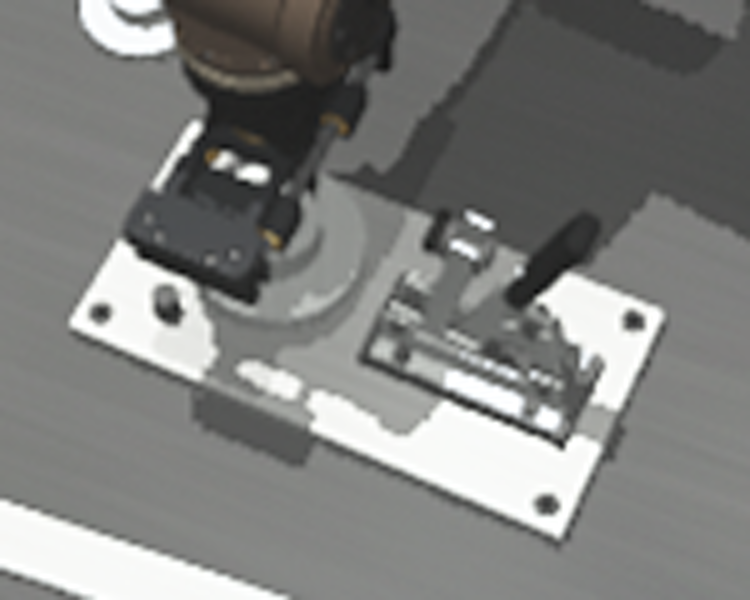

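View pics/w6.png

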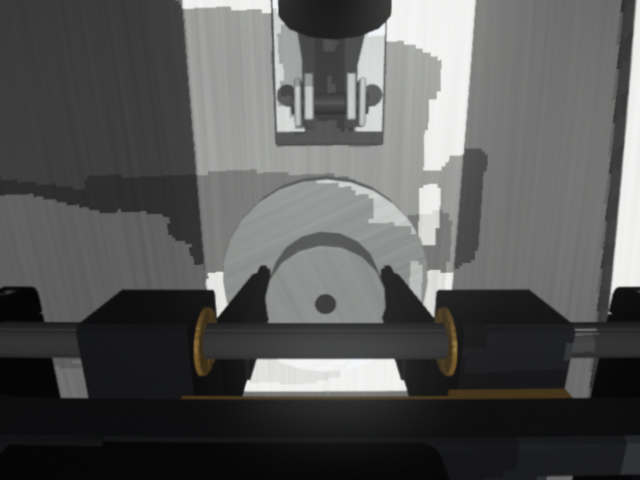

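>>> servo_tool(steps="5 3 -1 0 0 0 0; 8 0 0 0 0 0 0; 6 0 0 0 0 0 0; 2 0 0 0 0 0 0; 0 0 0 0 0 0 0; 0 0 0 0 0 0 0; 0 0 0 0 0 0 0; 0 0 0 0 0 0 0")

```text
t: 16.75
eef_pos: [585.2, 3.6, 1.4]
tcp_rot: [1.419, 1.569, -0.193]
ft_force: [-0.5, -0.8, -3.4]
opening: 0.546
```

```bash
python3 -c "
from h import *
plan([584.6,4,-4],down(np.radians(-2.2)))
"
```

```text
t 16.75 p [585.2   3.6   1.4] F [-0.5 -0.8 -3.4] op 51.9
shift tool [ 5.4 -0.6 -0.3]
rotvec tool [-0.002  0.    -0.002]
```

>>> servo_tool(steps="1.5 0 0 0 0 0 0; 1 0 0 0 0 0 0; 1 0 0 0 0 0 0; 1 0 0 0 0 0 0; 0.5 0 0 0 0 0 0; 0 0 0 0 0 0 0; 0 0 0 0 0 0 0; 0 0 0 0 0 0 0")

```text
t: 17.55
eef_pos: [585.4, 3.6, -3.7]
tcp_rot: [1.439, 1.568, -0.172]
ft_force: [-0.1, -0.1, -3.0]
opening: 0.541
```

```bash
python3 -c "
from h import *
plan([584.6,4,-4],down(np.radians(-2.2)))
"
```

```text
t 17.55 p [585.4   3.6  -3.7] F [-0.1 -0.1 -3. ] op 51.5
shift tool [ 0.3 -0.8 -0.4]
rotvec tool [-0.002  0.    -0.002]
```

>>> servo_tool(steps="0.7 0 0 0 0 0 0; 0.5 0 0 0 0 0 0; 0.5 0 0 0 0 0 0; 0 0 0 0 0 0 0; 0 0 0 0 0 0 0; 0 0 0 0 0 0 0; 0 0 0 0 0 0 0; 0 0 0 0 0 0 0")

```text
t: 18.35
eef_pos: [585.5, 3.6, -4.3]
tcp_rot: [1.445, 1.568, -0.166]
ft_force: [-0.8, -0.1, -0.4]
opening: 0.542
```

>>> servo_tool(steps="0 0 0 0 0 0 80; 0 0 0 0 0 0 80; 0 0 0 0 0 0 80; 0 0 0 0 0 0 80; -2 0 0 0 0 0 80; -8 0 0 0 0 0 80; -20 0 0 0 0 0 80; -10 0 0 0 0 0 80")

```text
t: 19.15
eef_pos: [585.6, 3.6, 36.9]
tcp_rot: [1.442, 1.568, -0.169]
ft_force: [0.3, 0.3, 0.3]
opening: 0.838
```

>>> servo_tool(steps="0 0 -15 0 0 0 0; 0 0 -15 0 0 0 0; 0 0 -5 0 0 0 0; 0 0 0 0 0 0 0; 0 0 0 0 0 0 0; 0 0 0 0 0 0 0; 0 0 0 0 0 0 0; 0 0 0 0 0 0 0")

```text
t: 19.95
eef_pos: [586.8, 42.3, 36.5]
tcp_rot: [1.411, 1.568, -0.199]
ft_force: [0.6, 0.5, -0.2]
opening: 0.226
```

```bash
python3 -c "
from h import *
plan([586.1,44,-2],down(np.radians(-2.2)))
im,d,c=snap('scene','s7');cv2.imwrite('pics/s7c.png',cv2.resize(im[230:350,240:390],None,fx=5,fy=5,interpolation=2))
snap('wrist','w7')
"
```

```text
t 19.95 p [586.8  42.3  36.5] F [ 0.6  0.5 -0.2] op 21.5
shift tool [38.5 -0.8 -1.7]
rotvec tool [-0.001  0.    -0.003]
```

View pics/s7c.png

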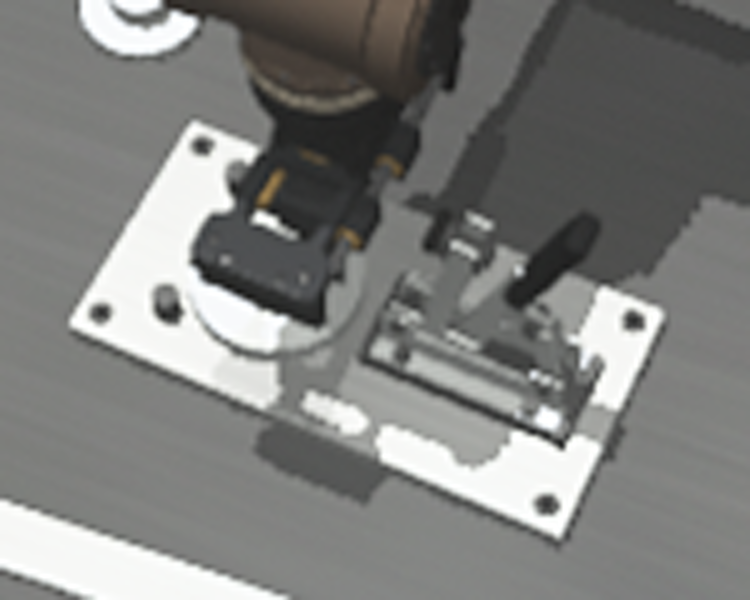

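View pics/w7.png

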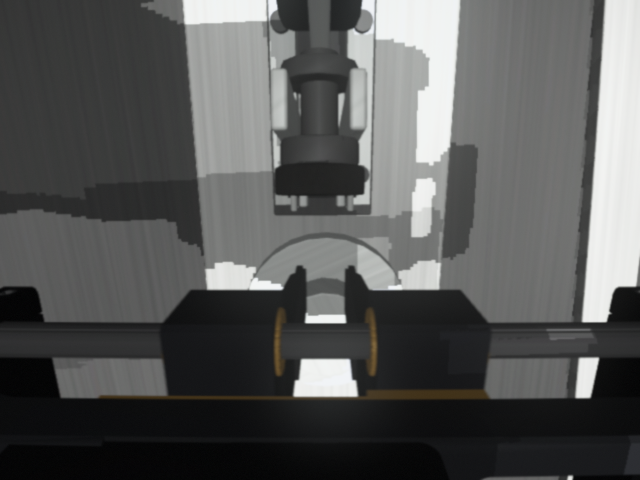

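>>> servo_tool(steps="0 0 -2 0 0 0 0; 0 0 0 0 0 0 0; 10 0 0 0 0 0 0; 12 0 0 0 0 0 0; 12 0 0 0 0 0 0; 5 0 0 0 0 0 0; 1 0 0 0 0 0 0; 0 0 0 0 0 0 0")

```text
t: 20.85
eef_pos: [586.4, 44.1, -8.3]
tcp_rot: [1.083, 1.57, -0.528]
ft_force: [-0.2, -0.4, 0.1]
opening: 0.004
```

```bash
python3 -c "
from h import *
plan([585.7,32,-5],down(np.radians(-2.2)))
"
```

```text
t 20.85 p [586.4  44.1  -8.3] F [-0.2 -0.4  0.1] op 0.3
shift tool [-3.3 -0.2 12.1]
rotvec tool [-0.002  0.    -0.001]
```

>>> servo_tool(steps="-1.5 0 2 0 0 0 0; 0 -0.5 2 0 0 0 0; 0 0 2 0 0 0 0; 0 0 2 0 0 0 0; 0 0 2 0 0 0 0; 0 0 1 0 0 0 0; 0 0 0 0 0 0 0; 0 0 0 0 0 0 0")

```text
t: 21.65
eef_pos: [585.0, 33.0, -5.7]
tcp_rot: [2.224, 1.57, 0.613]
ft_force: [-0.5, 1.4, -1.2]
opening: 0.008
```

>>> servo_tool(steps="0 0 1 0 0 0 0; 0 0 0.5 0 0 0 0; 0 0 0.5 0 0 0 0; 0 0 0 0 0 0 0; 0 0 0 0 0 0 0; 0 0 0 0 0 0 0; 0 0 0 0 0 0 0; 0 0 0 0 0 0 0")

```text
t: 22.45
eef_pos: [583.7, 32.3, -5.7]
tcp_rot: [-2.411, 1.568, 2.261]
ft_force: [-1.4, 3.2, -0.1]
opening: 0.006
```

>>> servo_tool(steps="0 1 0.6 0 0 0 0; 0 0.5 0.6 0 0 0 0; 0 0 0.6 0 0 0 0; 0 0 0.6 0 0 0 0; 0 0 0.6 0 0 0 0; 0 0 0.5 0 0 0 0; 0 0 0 0 0 0 0; 0 0 0 0 0 0 0")

```text
t: 23.25
eef_pos: [583.2, 32.2, -5.6]
tcp_rot: [-2.365, 1.563, 2.306]
ft_force: [-0.7, 3.8, -0.3]
opening: 0.008
```

```bash
python3 -c "
from h import *
plan([585.7,29,-5],down(np.radians(-2.2)))
im,d,c=snap('wrist','w8');cv2.imwrite('pics/w8.png',im)
"
```

```text
t 23.25 p [583.2  32.2  -5.6] F [-0.7  3.8 -0.3] op 0.7
shift tool [-0.6  2.6  3.1]
rotvec tool [-0.003 -0.006  0.006]
```

>>> servo_tool(steps="0 1.5 1 0 0 0 0; 0 1 1.5 0 0 0 0; 0 0 1.5 0 0 0 0; 0 0 2 0 0 0 0; 0 0 2 0 0 0 0; 0 0 2 0 0 0 0; 0 0 2 0 0 0 0; 0 0 2 0 0 0 0")

```text
t: 24.1
eef_pos: [583.2, 32.0, -4.3]
tcp_rot: [-2.724, 1.547, 1.944]
ft_force: [-0.1, 20.0, 0.6]
opening: 0.004
```

```bash
python3 -c "
from h import *
plan([585.7,29,-5],down(np.radians(-2.2)))
"
```

```text
t 24.1 p [583.2  32.   -4.3] F [-0.1 20.   0.6] op 0.3
shift tool [0.6 2.7 2.9]
rotvec tool [-0.006 -0.022  0.01 ]
```

>>> servo_tool(steps="0 0 -2 0 -0.02 0.01 0; 0 0 -3 0 0 0 0; -15 0 0 0 0 0 0; -30 0 0 0 0 0 0; -40 0 0 0 0 0 0; -40 0 10 0 0 0 0; -30 0 30 0 0 0 0; 0 0 40 0 0 0 0")

```text
t: 24.9
eef_pos: [581.6, -43.3, 156.8]
tcp_rot: [2.339, 1.569, 0.73]
ft_force: [0.5, -0.6, -0.3]
opening: 0.002
```

>>> servo_tool(steps="0 0 20 0 0 0 0; 0 0 10 0 0 0 0; 0 0 0 0 0 0 0; 0 0 0 0 0 0 0; 0 0 0 0 0 0 0; 0 0 0 0 0 0 0; 0 0 0 0 0 0 0; 0 0 0 0 0 0 0")

```text
t: 25.7
eef_pos: [580.8, -75.9, 157.7]
tcp_rot: [2.105, 1.567, 0.495]
ft_force: [-0.6, 0.3, -0.3]
opening: 0.002
```

```bash
python3 -c "
from h import *
plan([585.7,29,-5],down(np.radians(-2.2)))
im,d,c=snap('wrist','w9')
im,d,c=snap('scene','s9');cv2.imwrite('pics/s9c.png',cv2.resize(im[230:350,240:390],None,fx=5,fy=5,interpolation=2))
"
```

```text
t 25.7 p [580.8 -75.9 157.7] F [-0.6  0.3 -0.3] op 0.2
shift tool [ 162.9    0.2 -104.7]
rotvec tool [-0.001 -0.002 -0.003]
```

View pics/w9.png

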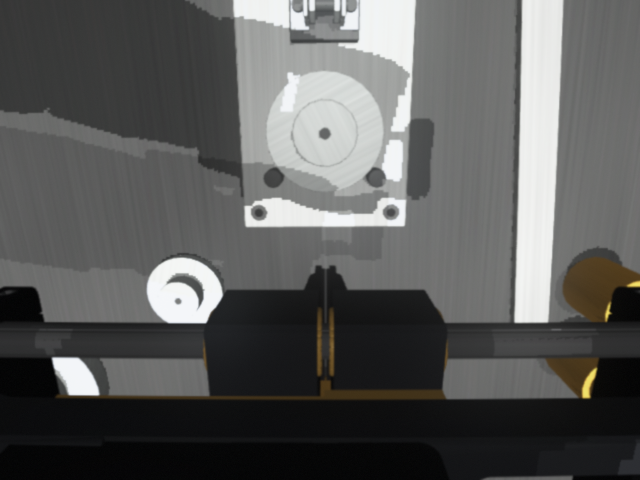

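View pics/s9c.png

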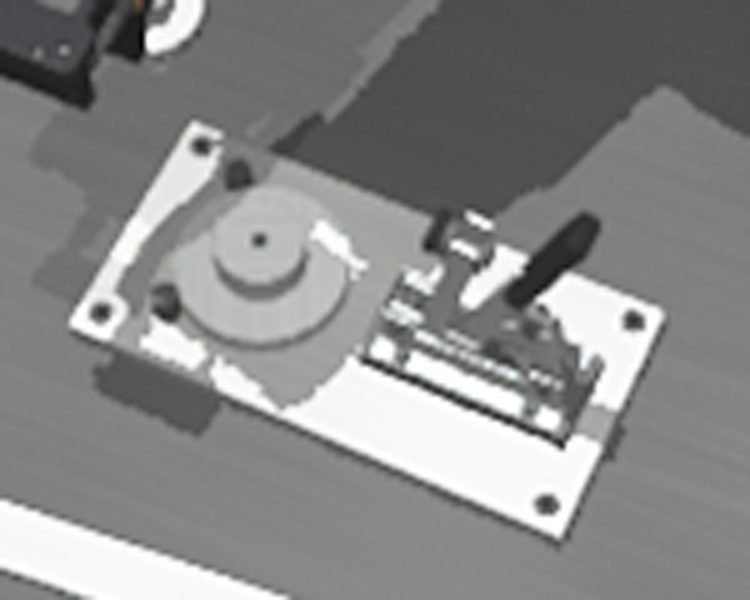

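```bash
python3 -c "
from h import *
im,d,c=load('w9')
cv2.imwrite('pics/w9c.png',cv2.resize(im[60:210,240:410],None,fx=4,fy=4,interpolation=2))
"
```

```text
(no output)
```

View pics/w9c.png

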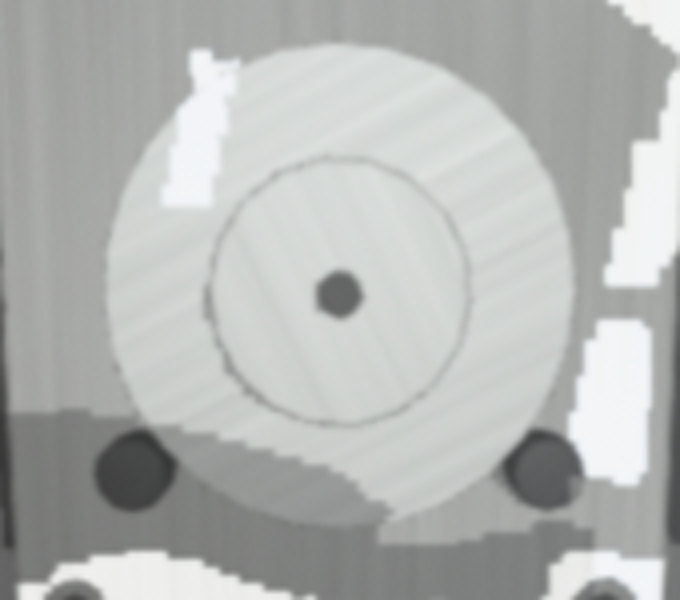

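```bash
python3 -c "
from h import *
im,d,c=load('w9')
f=lambda L:np.array(L,float)/4+[240-.375,60-.375]
disc=np.array([(107,280),(573,285),(340,43),(340,526),(180,120),(500,120),(505,450-2),(175,447),(540,390)][:6]+[(250,500),(400,518)],float)
w=onz(c,f(disc),29)[:,:2]
A=np.c_[2*w,np.ones(len(w))];s=np.linalg.lstsq(A,(w**2).sum(1),rcond=None)[0];C=s[:2];print('disc',C,np.sqrt(s[2]+C@C))
H=onz(c,f([(339,294)]),53)[0,:2];B=onz(c,f([(340,157),(341,426),(209,292),(471,290)]),53)[:,:2];print('hole',H,'boss',B.mean(0),B.round(1).tolist())
D=onz(c,f([(134,470.5),(543,469.5)]),37)[:,:2];print('dow',D,np.linalg.norm(D[0]-D[1]))
for X in (C,H): print(np.linalg.norm(D-X,axis=1))
"
```

```text
disc [584.28449034  -6.85307113] 48.79738281647472
hole [583.85858527  -6.61982824] boss [584.11654151  -6.35497988] [[585.0, 18.9], [583.3, -32.3], [558.4, -5.2], [609.8, -6.8]]
dow [[539.05501947 -41.27418413]
 [625.70948076 -44.41835273]] 86.71148399796004
[56.83764645 55.92119645]
[56.64171511 56.39349171]
```

>>> servo_tool(steps="-30 0 0 0 0 0 0; -10 0 -20 0 0 0 0; 0 0 -35 0 0 0 0; 0 0 -40 0 0 0 0; 0 0 -40 0 0 0 0; 0 0 -40 0 0 0 0; 0 0 -25 0 0 0 0; 0 0 0 0 0 0 0")

```text
t: 26.6
eef_pos: [589.0, 130.6, 199.9]
tcp_rot: [2.113, 1.566, 0.5]
ft_force: [-0.6, -1.2, -0.2]
opening: 0.004
```

```bash
python3 -c "
from h import *
plan([589.7,138.4,150],down(np.radians(-2.2)))
"
```

```text
t 26.6 p [589.  130.6 199.9] F [-0.6 -1.2 -0.2] op 0.4
shift tool [49.9  0.1 -7.7]
rotvec tool [-0.003 -0.002 -0.004]
```

>>> servo_tool(steps="10 0 -4 0 0 -0.004 0; 15 0 0 0 0 0 0; 15 0 0 0 0 0 0; 8 0 0 0 0 0 0; 2 0 0 0 0 0 0; 0 0 0 0 0 0 0; 0 0 0 0 0 0 0; 0 0 0 0 0 0 0")

```text
t: 27.4
eef_pos: [589.5, 131.2, 146.6]
tcp_rot: [-2.757, 1.569, 1.911]
ft_force: [0.5, -0.0, 0.0]
opening: 0.005
```

```bash
python3 -c "
from h import *
plan([589.7,138.4,145],down(np.radians(-2.2)))
im,d,c=snap('scene','s10');cv2.imwrite('pics/s10c.png',cv2.resize(im[200:350,270:420],None,fx=4,fy=4,interpolation=2))
snap('wrist','w10')
"
```

```text
t 27.4 p [589.5 131.2 146.6] F [ 0.5 -0.   0. ] op 0.5
shift tool [ 1.6 -0.1 -7.2]
rotvec tool [-0.006 -0.002  0.001]
```

View pics/s10c.png

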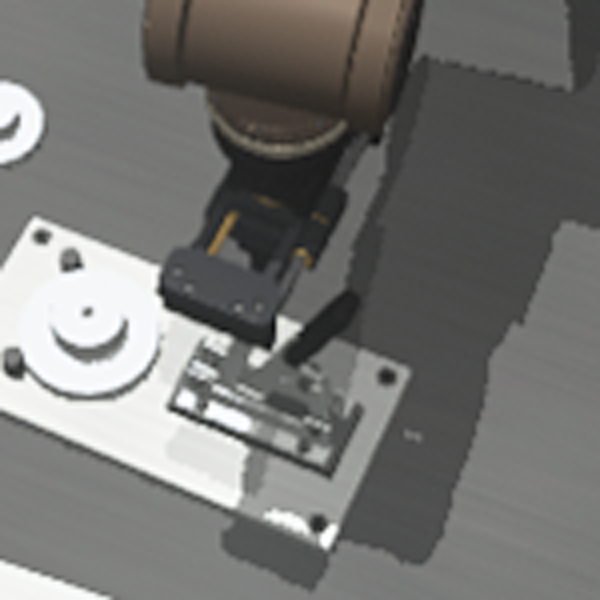

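View pics/w10.png

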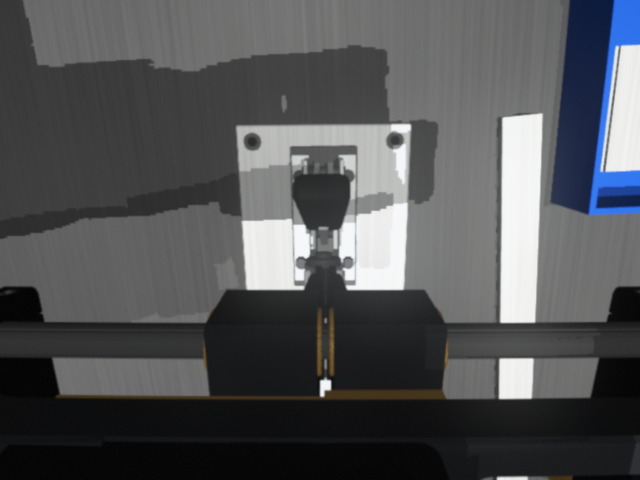

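>>> servo_tool(steps="3 0 -6 0 0 0 0; 3 0 -6 0 0 0 0; 2 0 -5 0 0 0 0; 0 0 -2 0 0 0 0; 0 0 -2 0 0 0 0; 0 0 0 0 0 0 0; 0 0 0 0 0 0 0; 0 0 0 0 0 0 0")

```text
t: 28.3
eef_pos: [590.7, 154.3, 138.6]
tcp_rot: [2.864, 1.57, 1.249]
ft_force: [-0.2, 0.0, 0.6]
opening: 0.005
```

```bash
cat >> h.py <<'E'
def fx(): 
    p,r,s=pose(); M=r.as_matrix(); tip=p-40*M[:,0]; q=tip+[-586.6,-58.5,0]
    print('t',round(s['t'],2),'tip fixture x %.1f y %.1f z %.1f corner x %.1f'%(q[0]*.0384+q[1]*.9993,-q[0]*.9993+q[1]*.0384,q[2],q[0]*.0384+q[1]*.9993+10),'F',s['ft_force'].round(1))
    print('rot to down',Ro.from_matrix(M.T@down(np.radians(-2.2))).as_rotvec().round(3))
E
python3 -c "
from h import *
fx()"
```

```text
t 28.3 tip fixture x 95.8 y -0.4 z 178.6 corner x 105.8 F [-0.2  0.   0.6]
rot to down [-0.005 -0.001 -0.   ]
```

>>> servo_tool(steps="0 0 -4 0 0 0 0; 0 0 -4 0 0 0 0; 0 0 -4 0 0 0 0; 0.3 0 -4 0 0 0 0; 0.5 0 -4 0 0 0 0; 0.5 0 -4 0 0 0 0; 0 0 0 0 0 0 0; 0 0 0 0 0 0 0")

```text
t: 29.1
eef_pos: [591.6, 179.3, 137.4]
tcp_rot: [-0.299, 1.57, -1.913]
ft_force: [0.9, -4.2, 1.9]
opening: 0.004
```

```bash
python3 -c "
from h import *
fx()
im,d,c=snap('scene','s11');cv2.imwrite('pics/s11c.png',cv2.resize(im[200:350,270:420],None,fx=4,fy=4,interpolation=2))
"
```

```text
t 29.1 tip fixture x 121.0 y -0.3 z 177.4 corner x 131.0 F [ 0.9 -4.2  1.9]
rot to down [-0.005  0.001  0.   ]
```

View pics/s11c.png

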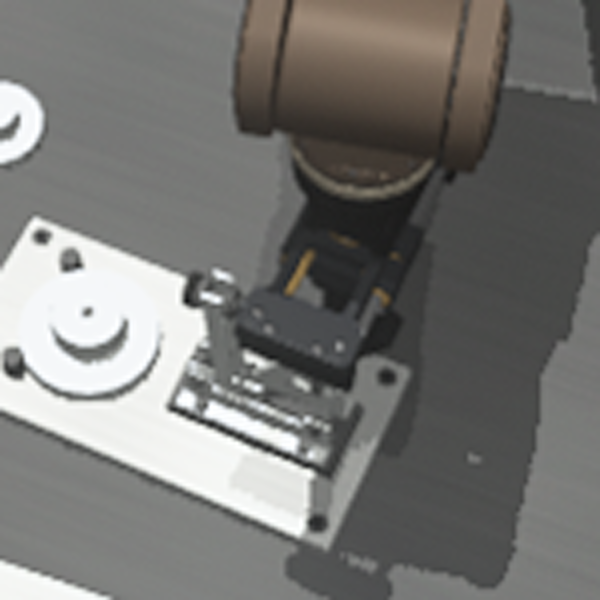

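>>> servo_tool(steps="1 0 -4 0 0 0 0; 1 0 -4 0 0 0 0; 1 0 -4 0 0 0 0; 1.5 0 -4 0 0 0 0; 3 0 -4 0 0 0 0; 3 0 -4 0 0 0 0; 0 0 0 0 0 0 0; 0 0 0 0 0 0 0")

```text
t: 29.95
eef_pos: [592.8, 206.0, 128.3]
tcp_rot: [2.065, 1.569, 0.45]
ft_force: [-0.8, -6.3, 3.3]
opening: 0.002
```

```bash
python3 -c "
from h import *
fx()"
```

```text
t 29.95 tip fixture x 147.6 y -0.4 z 168.3 corner x 157.6 F [-0.8 -6.3  3.3]
rot to down [-0.005 -0.001 -0.001]
```

>>> servo_tool(steps="3 0 -2 0 0 0 0; 4 0 -2 0 0 0 0; 4 0 -1 0 0 0 0; 4 0 -1 0 0 0 0; 4 0 0 0 0 0 0; 4 0 0 0 0 0 0; 0 0 0 0 0 0 0; 0 0 0 0 0 0 0")

```text
t: 30.75
eef_pos: [593.1, 212.7, 107.4]
tcp_rot: [1.969, 1.567, 0.354]
ft_force: [-0.8, -2.0, 3.5]
opening: 0.008
```

```bash
python3 -c "
from h import *
fx()"
```

```text
t 30.75 tip fixture x 154.3 y -0.5 z 147.4 corner x 164.3 F [-0.8 -2.   3.5]
rot to down [-0.006 -0.001 -0.003]
```

>>> servo_tool(steps="4 0 0 0 0 0 0; 4 0 0 0 0 0 0; 4 0 0 0 0 0 0; 4 0 0 0 0 0 0; 2 0 0 0 0 0 0; 2 0 0 0 0 0 0; 0 0 0 0 0 0 0; 0 0 0 0 0 0 0")

```text
t: 31.55
eef_pos: [593.5, 213.6, 86.3]
tcp_rot: [2.11, 1.566, 0.496]
ft_force: [-1.1, -2.4, 2.4]
opening: 0.007
```

```bash
python3 -c "
from h import *
fx()
im,d,c=snap('scene','s12');cv2.imwrite('pics/s12c.png',cv2.resize(im[200:350,270:420],None,fx=4,fy=4,interpolation=2))
im,d,c=snap('wrist','w12')
"
```

```text
t 31.55 tip fixture x 155.2 y -0.8 z 126.3 corner x 165.2 F [-1.1 -2.4  2.4]
rot to down [-0.005 -0.002 -0.004]
```

View pics/s12c.png

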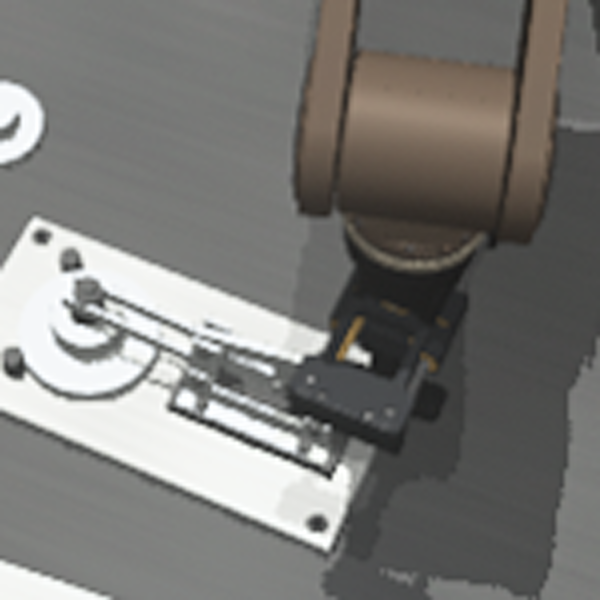

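View pics/w12.png

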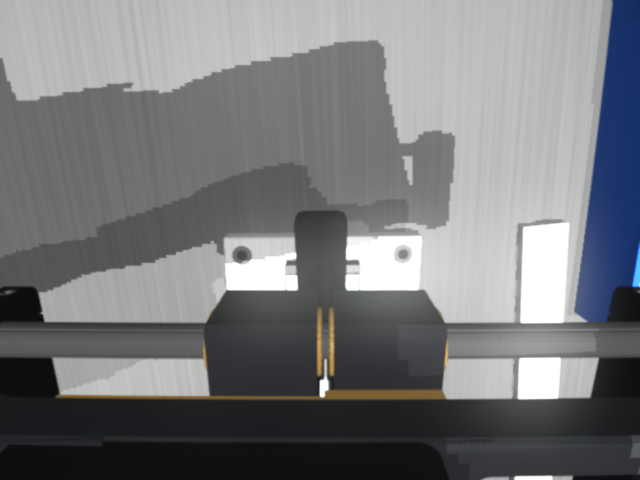

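>>> servo_tool(steps="3 0 0 0 0 0 0; 3 0 0 0 0 0 0; 2 0 0 0 0 0 0; 2 0 0 0 0 0 0; 2 0 0 0 0 0 0; 0 0 0 0 0 0 0; 0 0 0 0 0 0 0; 0 0 0 0 0 0 0")

```text
t: 32.45
eef_pos: [593.7, 214.3, 79.5]
tcp_rot: [2.087, 1.562, 0.472]
ft_force: [-3.3, -3.4, 7.5]
opening: 0.005
```

```bash
python3 -c "
from h import *
fx()"
```

```text
t 32.45 tip fixture x 155.8 y -0.8 z 119.5 corner x 165.8 F [-3.3 -3.4  7.5]
rot to down [-0.005 -0.005 -0.008]
```

>>> servo_tool(steps="2 0 0 0 0 0 0; 2 0 0 0 0 0 0; 2 0 0 0 0 0 0; 2 0 0 0 0 0 0; 2 0 0 0 0 0 0; 1 0 0 0 0 0 0; 0 0 0 0 0 0 0; 0 0 0 0 0 0 0")

```text
t: 33.25
eef_pos: [593.9, 215.0, 73.9]
tcp_rot: [2.074, 1.557, 0.459]
ft_force: [-2.8, -2.5, 6.8]
opening: 0.005
```

```bash
python3 -c "
from h import *
fx()"
```

```text
t 33.25 tip fixture x 156.4 y -0.8 z 113.9 corner x 166.4 F [-2.8 -2.5  6.8]
rot to down [-0.005 -0.007 -0.012]
```

>>> servo_tool(steps="2 0 0 0 0 0 0; 2 0 0 0 0 0 0; 2 0 0 0 0 0 0; 2 0 0 0 0 0 0; 2 0 0 0 0 0 0; 1 0 0 0 0 0 0; 0 0 0 0 0 0 0; 0 0 0 0 0 0 0")

```text
t: 34.05
eef_pos: [593.9, 216.2, 63.6]
tcp_rot: [2.15, 1.555, 0.536]
ft_force: [-0.4, -0.5, -1.0]
opening: 0.001
```

```bash
python3 -c "
from h import *
fx()"
```

```text
t 34.05 tip fixture x 157.5 y -0.7 z 103.6 corner x 167.5 F [-0.4 -0.5 -1. ]
rot to down [-0.006 -0.009 -0.013]
```

The push force went to zero at tip z ≈ 104, which suggests the clamp has snapped over. I'll lift clear and check.

>>> servo_tool(steps="-5 0 0 0 0 0 0; -20 0 0 0 0 0 0; -40 0 0 0 0 0 0; -40 0 0 0 0 0 0; -40 0 0 0 0 0 0; -20 0 -20 0 0 0 0; 0 0 -40 0 0 0 0; 0 0 -40 0 0 0 0")

```text
t: 34.85
eef_pos: [596.9, 313.2, 239.7]
tcp_rot: [2.147, 1.553, 0.526]
ft_force: [-0.4, 0.5, -0.2]
opening: 0.002
```

>>> servo_tool(steps="0 -30 -40 0 0 0 0; 0 -30 -40 0 0 0 0; 0 -20 -40 0 0 0 0; 0 0 -20 0 0 0 0; 0 0 0 0 0 0 0; 0 0 0 0 0 0 0; 0 0 0 0 0 0 0; 0 0 0 0 0 0 0")

```text
t: 35.65
eef_pos: [520.8, 464.5, 242.5]
tcp_rot: [2.166, 1.55, 0.547]
ft_force: [0.3, 0.3, -0.7]
opening: 0.003
```

```bash
python3 -c "
from h import *
fx()
im,d,c=snap('scene','s13');cv2.imwrite('pics/s13c.png',cv2.resize(im[230:350,240:390],None,fx=5,fy=5,interpolation=2))
im,d,c=snap('top','t13');cv2.imwrite('pics/t13c.png',cv2.resize(im[160:235,245:370],None,fx=6,fy=6,interpolation=2));cv2.imwrite('pics/t13.png',im)
"
```

```text
t 35.65 tip fixture x 402.7 y 82.0 z 282.5 corner x 412.7 F [ 0.3  0.3 -0.7]
rot to down [-0.01  -0.012 -0.017]
```

View pics/s13c.png

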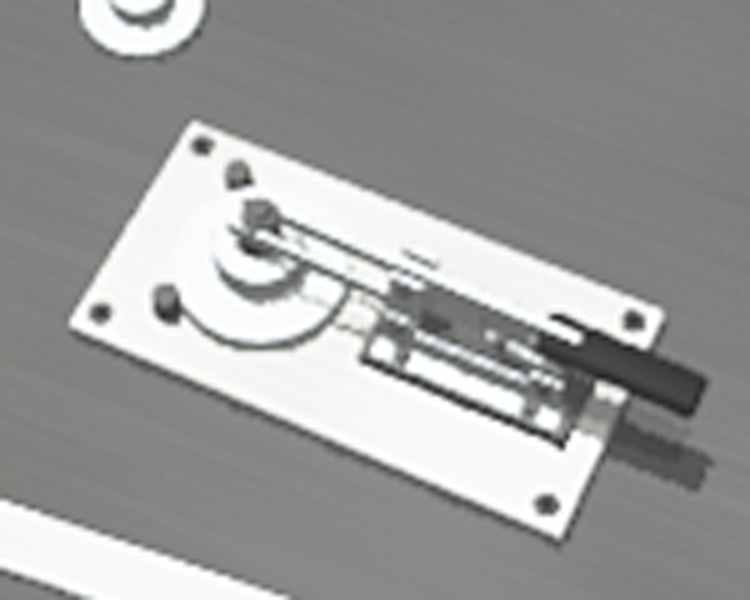

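View pics/t13.png

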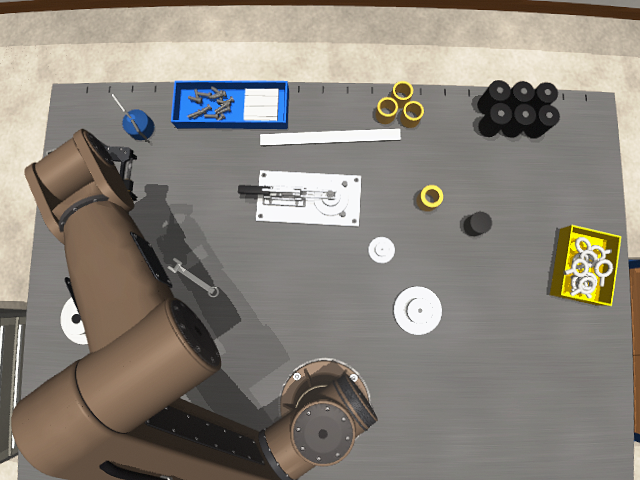

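View pics/t13c.png

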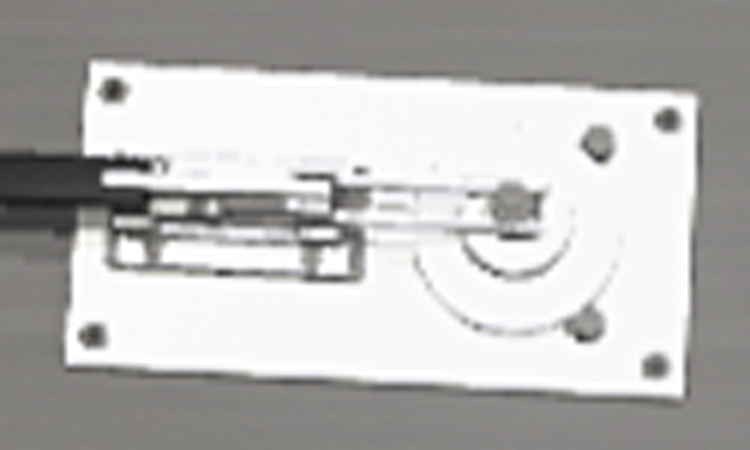

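```bash
python3 -c "
from h import *
for tag in ('s13','t13'):
    im,d,c=load(tag); uv,P=cloud(c,d)
    q=P-[586.6,58.5,0]; X=q[:,0]*.0384+q[:,1]*.9993; Y=-q[:,0]*.9993+q[:,1]*.0384; Z=P[:,2]
    for a in range(100,200,15):
        k=(X>a)&(X<a+15)&(abs(Y)<14)&(Z>75)&(Z<200)
        print(tag,a,k.sum(),np.median(Z[k]).round(1) if k.any() else '',Z[k].max().round(1) if k.any() else '',Y[k].mean().round(1) if k.any() else '')
    k=(Z>25)&(Z<33)&(np.hypot(X+65,Y)<58)&(abs(Y)>15); r=cv2.minEnclosingCircle(np.c_[X[k],Y[k]].astype(np.float32)); print('disc',k.sum(),r,Z[k].mean())
    k=(Z>48)&(Z<57)&(np.hypot(X+65,Y)<32); print('boss top',np.median(Z[k]),cv2.minEnclosingCircle(np.c_[X[k],Y[k]].astype(np.float32)))
    for s in (1,-1):
        k=(Z>32)&(Z<42)&(np.hypot(X+102,Y-44*s)<12); print('dowel',X[k].mean(),Y[k].mean(),k.sum())
"
```

```text
s13 100 41 92.0 98.9 -0.6
s13 115 54 90.4 97.1 -1.1
s13 130 55 90.9 95.0 -0.8
s13 145 54 88.6 93.8 -0.2
s13 160 54 87.6 92.8 -0.3
s13 175 56 87.6 91.3 -0.7
s13 190 13 86.1 89.6 -0.1
disc 316 ((-70.38085174560547, -1.064241647720337), 55.38853454589844) 29.277557361724977
boss top 52.3779848690433 ((-63.99456024169922, -2.642056703567505), 25.586877822875977)
dowel -101.00215030007969 44.31912958846153 20
dowel -101.53411376386958 -43.78986649109767 27
t13 100 36 89.9 96.0 4.0
t13 115 47 89.1 98.6 2.7
t13 130 44 88.0 93.9 2.4
t13 145 44 87.6 92.8 3.5
t13 160 46 87.0 90.9 3.2
t13 175 41 86.0 89.7 2.8
t13 190 18 84.2 91.5 2.4
disc 375 ((-67.16275024414062, -2.8509604930877686), 53.865142822265625) 29.039480922979312
boss top 52.86764605800829 ((-63.659305572509766, -0.20626378059387207), 26.0060977935791)
dowel -100.87636585310196 43.93123056131792 23
dowel -101.4499629487411 -42.8281701904442 21
```

```bash
python3 -c "
from h import *
print(order.job_done()); print(sensors.state()['t'])"
```

```text
the job is handed in; nothing more can be done
None
the job is handed in; nothing more can be done
```

The cover is in the fixture, boss up and against both dowels. The toggle clamp is over centre, and the job was handed in at about 36 s of the 72 s. It gave no verdict.

**What I did:**
- I took the middle-sized Ø100 disc by its boss and set it on the plate about 10 mm short of the dowels.
- After letting go, I pushed it home with the shut fingers until it stopped hard, at about 20 N.
- I then pushed the clamp handle down along its path. The highest force I read was about 9 N, though I only read it at the end of each move, so brief peaks could have been higher. It fell to none at tip height 104 mm; I stopped there and moved clear.

**What went wrong:** The first two grasps closed on nothing. Depth pictures showed the real fingertips about 40 mm short of the reported TCP, so I allowed for that from then on. The cover was not disturbed.

**Last checks:**
- **Handle:** level, with its outer end at fixture (about 192, 87) mm, which is the closed position.
- **Cover flat:** boss top at 52.4–52.9 mm; 53 mm would be exact.
- **Dowel distances:** before clamping, about 57.5 mm to each after correcting the picture scale (58 mm means touching). The raw values were 56–57 mm.
- **After clamping:** the boss centre was 37.3–37.6 mm from the line of the dowels (37 mm expected). Sideways, the two views disagreed: -2.6 and -0.2 mm.
- **Other parts:** the bush, blank, spanner and other covers look unmoved in the top view.
- **Not checked:** I could not measure the pad force directly.

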